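# Recharge the drying tray of the microscope bench

### The arm

A 6-joint arm with a two-finger parallel gripper is mounted at the origin on the work surface. World frame = base frame: x ahead of the robot, y to its left, z up, the work surface at z = 0. Lengths are in mm, angles in degrees, forces in N, time in s.
With the tool pointing down it reaches from about 350 to 850 mm from the base axis. Payload 8.1 kg.
Tool frame: the origin (TCP) lies at the very end of the fingers, on their centre line; the grasp point (between the pads) lies 19 mm behind it; z points along the fingers, y is the direction in which the jaws open and shut (so a half turn about z gives the same grasp; the last joint's range is limited). The gripper opens to 85 mm and grips with 20 to 120 N. Pads are 22 mm wide; open, the fingers measure 114 mm over their backs; the gripper's body (76 mm by 85 mm) begins 54 mm behind the grasp point. The pads swing forward as they close: fully open they stand 13 mm farther back than shut.
Start: joints at [-76.398, 7.471, 85.268, -0, 87.261, -4.893], TCP at [190.354, -569.008, 196.092] pointing down, gripper open.
Joint ranges: [-169.43, 169.43], [-51.17, 129.36], [1.28, 143.12], [-76.62, 256.62], [0, 156.53], [-152.29, 152.29]. Speed limits (degrees/s): [136.94, 136.94, 159.86, 180, 180, 180].

### API

Orientations are given as [roll, pitch, yaw] about the fixed x, y, z axes, in that order (R = Rz(yaw) Ry(pitch) Rx(roll)).
In Python, from bench import r, eyes gives the robot as it stands. The module is installed in compiled form; this text tells all that it offers.
- The arm moves only by the tool play_rows, never from a script. Its argument "deltas" is a list of rows, each a list of 3 entries, a list of its own where there are three numbers: the shift along the tool's x, y, z in m, then the turn, a rotation vector about the tool's x, y, z in rad, then the closure, from 0 (fully open) to 1 (shut). A call has 1 to 8 rows; each row shifts and turns the pose as measured when the row begins, along the tool's axes as they then stand; what a row does not reach is not made up. A row lasts 1/8 s, in which the tool goes at most 62.5 mm and 10.7 degrees, less where a joint would pass 70% of its speed; a pose out of reach is approached as far as the arm can. A call with a gripper value outside its range is refused whole. The fingers move at their own pace and stop on an object; "force" is the grip in N (left out, the last holds). Time passes only in rows, so rows that do not move let the fingers close. It gives the time, the measured TCP pose, the force and the opening at its end, in the units of the state.
- r.sense(): the state, without advancing time (a new reading comes with each control period).
- eyes.snapshot(name): name is "side" or "top" or "wrist"; returns the picture (480x640x3 uint8, red, green, blue); there is no depth.
- eyes.get_calibration(name): a dict with "mtx" (3x3 intrinsics, pixels), "D" ([k1, k2, p1, p2, k3] as OpenCV has them; the pictures are not rectified), "R" (3x3) and "t" (3): a world point X has camera coordinates R X + t; the wrist camera has in their place "T_tool_cam" (4x4, takes a point from camera to tool coordinates, whose origin is the TCP and whose axes are the flange's). Camera axes: x right, y down, z forward; pixel columns grow to the right and rows downward; lengths in mm; the calibration is good to about 2 mm. A picture is of the moment at which its call begins: read the wrist's pose just before it. get_calibration takes no time and is no camera call.
- r.hand_in(): hands the job in, once; it reports no verdict.
The state is a dict: "time": time; "joint_pos": joint angles; "qd": joint speeds; "joint_efforts": joint torques, N m; "tool_pos": TCP position; "tcp_rot": TCP orientation; "ft_force": force on the tool from outside, world axes, zero at the start; "wrist_torque": the same for the moment, N m; "finger_gap": finger opening in mm.
Only numpy, scipy, OpenCV 4.12 (cv2) and the standard library are available. Lean on these libraries where they do the work, as an engineer would, in place of code of your own. Each camera call takes 0.05 s, during which the arm holds its last target. There are 200 camera calls.

### The job

Pick up the shaker (it has a black post to hold it by) and, without touching the tablets with the gripper, shake its six desiccant tablets evenly over the drying tray, so that all six lie in the tray and each of its four bays has at least one. Then stand the empty shaker upright on its black rubber mat again, and after that swing the tray's hold-down bar fully down into its catch fork. Leave everything else on the bench where it is.

Things in the scene. Friction and masses are not known exactly. Their poses are not given: they have to be found in the camera images.
- tray: Square open dark steel drying tray, 176 x 176 mm, fixed in a grey cradle plate (260 x 200 mm, 6 mm thick). A cross of 4 mm dividers, as high as the walls, makes four bays of 82 x 82 mm, 24 mm deep. Origin at the tray's centre on the bench; bay floors at z = 10 mm, rims at 34 mm. Its x axis points to the side with the hold-down bar, which lies along y.
- bay0 (a point): Centre of the floor of the tray's bay at -x, -y of the tray's frame (bay centres are 43 mm off the tray's centre along each axis).
- bay1 (a point): Centre of the floor of the tray's bay at -x, +y of the tray's frame (bay centres are 43 mm off the tray's centre along each axis).
- bay2 (a point): Centre of the floor of the tray's bay at +x, -y of the tray's frame (bay centres are 43 mm off the tray's centre along each axis).
- bay3 (a point): Centre of the floor of the tray's bay at +x, +y of the tray's frame (bay centres are 43 mm off the tray's centre along each axis).
- latch (a joint): Angle of the steel hold-down bar: 0 = level in its catch fork over the tray's rear lip, pi/2 = straight up. Starts open (1.2 to 1.65 rad) and stays where it is left; about 1 N at the tip moves it. Bar 11 mm wide, 10 mm thick, 120 mm from hinge to end, which is a flat 26 x 26 mm pad; closed, its upper face is 46 mm above the bench.
- latch_hinge (a point): Hinge axis of the bar, 41 mm above the bench, at x = 120, y = 65 mm in the tray's frame; the axis runs along the tray's x. Closed, the bar points from here along the tray's -y. Two hinge cheeks beside it reach 52 mm above the bench.
- latch_tip (a point): Centre of the end pad on the bar's upper face (the face turned up when closed), 107 mm from the hinge axis; it moves with the bar. Push the pad here, on this outer face, to close the bar.
- catch (a point): Middle of the catch fork, two steel prongs 15 mm apart that reach 48 mm above the bench, 80 mm from the hinge axis; the closed bar lies between them.
- shaker: White trough 150 mm long, closed but for the front mouth, clear roof; base 50 mm wide, trough 34 wide, 27 high; channel 26 wide, 19 high: tablets lie in single file and slide out when it is tipped some 15 to 25 degrees or shaken. 0.18 kg. On the roof's middle a square black post 30 x 30, 48 tall, top at 75 mm. Origin: centre of underside; x points to the mouth, z up.
- shaker_grip (a point): Point to grip on the post's axis, 55 mm above the shaker's underside (28 mm above the roof).
- shaker_mouth (a point): Middle of the mouth's lower edge: the front end of the channel floor, 75 mm ahead of the shaker's origin and 4 mm above its underside.
- mat: Flat black rubber mat, 200 x 110 x 3 mm, fixed on the bench, on which the shaker stands at the start and must stand again. Origin at the centre of its underside.
- tab0: White desiccant tablet, 22 mm diameter, 14 mm thick, 12 g, origin at its middle, z along its axis; nearest the mouth in the shaker at the start.
- tab1: White desiccant tablet, 22 mm diameter, 14 mm thick, 12 g, origin at its middle, z along its axis; number 2 from the mouth in the shaker at the start.
- tab2: White desiccant tablet, 22 mm diameter, 14 mm thick, 12 g, origin at its middle, z along its axis; number 3 from the mouth in the shaker at the start.
- tab3: White desiccant tablet, 22 mm diameter, 14 mm thick, 12 g, origin at its middle, z along its axis; number 4 from the mouth in the shaker at the start.
- tab4: White desiccant tablet, 22 mm diameter, 14 mm thick, 12 g, origin at its middle, z along its axis; number 5 from the mouth in the shaker at the start.
- tab5: White desiccant tablet, 22 mm diameter, 14 mm thick, 12 g, origin at its middle, z along its axis; nearest the back in the shaker at the start.
- objective: Bystander: aluminium microscope objective standing on the bench, 34 mm diameter, 55 mm tall. Origin under its centre.
- dishes: Bystander: stack of three clear dishes, 60 mm diameter, 40 mm tall. Origin under its centre.
- jar: Bystander: amber glass jar, 60 mm diameter, 75 mm tall. Origin under its centre.
- beaker: Bystander: glass beaker, 70 mm diameter, 85 mm tall. Origin under its centre.
Things that resemble listed ones, but are neither listed nor needed, are in the scene too. Leave any orange or purple look-alike of the shaker alone.

How it is judged:
By the outcome, as a careful person would: the job done as asked, in the order asked, and still so for the second after the job is handed in, with the robot touching nothing.
It also fails if it takes over 72 s, if anything falls off the work surface, if the arm or the gripper's body presses on something with over 40 N, if the wrist force passes 120 N, or if a joint passes its speed limit or range.

## Working session

There is one attempt and no reset: what is moved stays moved. The work goes in short steps, Python scripts to look and compute and a tool call to move; the robot and the scene stay as the last step left them, time stands still between calls to the robot, and variables do not carry over. Pictures are saved under pics/ and viewed, about 8 in all and at most 12, crops included, and the job is handed in when it is done.

Besides the shell and the picture viewer there is one more tool, called as a command line: name --argument value ..., lists and objects as JSON in quotes. play_rows: Moves the arm, as the interface text tells. Its arguments: {"type":"object","properties":{"deltas":{"type":"array"},"force":{"type":"number"}},"required":["deltas"]}

```bash
mkdir -p pics; python3 - <<'E'
from bench import r,eyes
import cv2,numpy as np
for n in("top","side"):
    im=eyes.snapshot(n); cv2.imwrite(f"pics/{n}0.png",im[:,:,::-1])
    c=eyes.get_calibration(n); print(n,np.round(c["mtx"],1).tolist(),np.round(c["D"],3),np.round(-c["R"].T@c["t"]),np.round(c["R"],2).tolist())
c=eyes.get_calibration("wrist");print(c)
print(r.sense())
E
```

```text
top [[460.6, 0.0, 319.4], [0.0, 460.6, 251.5], [0.0, 0.0, 1.0]] [-0.015  0.     0.     0.     0.   ] [ 420.  -15. 1066.] [[0.03, -1.0, -0.02], [-1.0, -0.03, -0.08], [0.08, 0.02, -1.0]]
side [[527.8, 0.0, 316.6], [0.0, 527.8, 243.1], [0.0, 0.0, 1.0]] [0.028 0.    0.    0.    0.   ] [ 73. 692. 945.] [[-0.87, -0.5, 0.0], [-0.37, 0.64, -0.68], [0.33, -0.59, -0.74]]
{'mtx': array([[390.25495062,   0.        , 316.76143759],
       [  0.        , 390.25495062, 243.65764286],
       [  0.        ,   0.        ,   1.        ]]), 'D': array([-0.08577889,  0.        ,  0.        ,  0.        ,  0.        ]), 'T_tool_cam': array([[ 5.22538994e-04, -9.48706401e-01, -3.16158017e-01,
         7.96078055e+01],
       [ 9.99999117e-01,  8.82066939e-04, -9.94072588e-04,
         4.28421697e-01],
       [ 1.22195556e-03, -3.16157218e-01,  9.48706024e-01,
        -1.78280056e+02],
       [ 0.00000000e+00,  0.00000000e+00,  0.00000000e+00,
         1.00000000e+00]])}
{'time': 0.1, 'joint_pos': array([-7.63970145e+01,  7.51317974e+00,  8.53249353e+01, -6.21787107e-04,
        8.72619053e+01, -4.89380010e+00]), 'qd': array([-0.06924706, -0.01880147, -0.23277921,  0.11374122, -0.01820558,
        0.05355357]), 'joint_efforts': array([ 8.22150323e-04, -5.70950568e+01, -5.01942837e+01, -1.28601641e-04,
        8.06878408e-03, -1.40291925e-05]), 'tool_pos': array([ 190.22473433, -568.44023774,  195.10621679]), 'tcp_rot': array([-1.79900291e+02, -7.91387986e-03,  1.84968090e+01]), 'ft_force': array([-0.41045391,  0.24449884, -0.10030464]), 'wrist_torque': array([ 0.03070103, -0.01935308, -0.02680873]), 'finger_gap': 85.02483761466667}
```

View pics/top0.png

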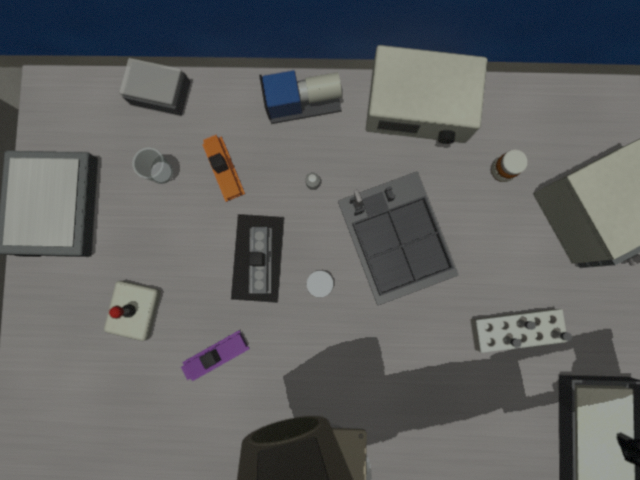

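View pics/side0.png

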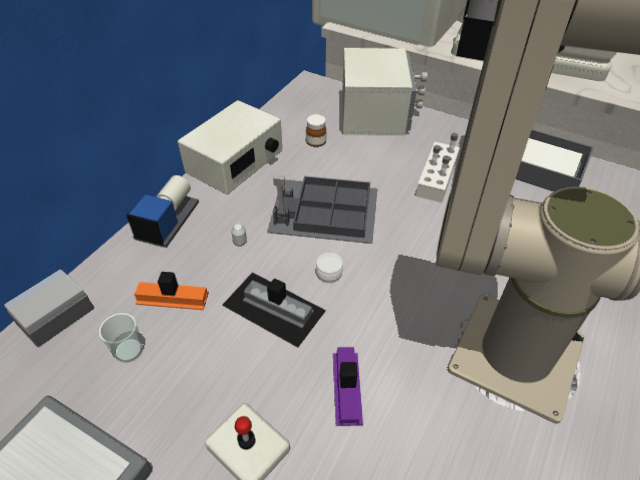

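The shaker candidates in the top view are white on the mat (258,259), orange (221,167) and purple (214,357). The description selects the white one. I'll check it and the tray in one close composite, and measure them.

```bash
cat > h.py <<'E'
from bench import r,eyes
import cv2,numpy as np
from scipy.spatial.transform import Rotation as Ro
def cam(n):
    c=eyes.get_calibration(n)
    if n=="wrist":
        s=r.sense(); T=np.eye(4); T[:3,:3]=Ro.from_euler("xyz",s["tcp_rot"],degrees=True).as_matrix(); T[:3,3]=s["tool_pos"]
        W=np.linalg.inv(T@c["T_tool_cam"]); return c["mtx"],c["D"],W[:3,:3],W[:3,3]
    return c["mtx"],c["D"],np.array(c["R"]),np.array(c["t"])
def ray(C,uv,z):
    K,D,R,t=C; p=cv2.undistortPoints(np.array(uv,float).reshape(-1,1,2),K,D)[:,0]
    d=np.c_[p,np.ones(len(p))]@R; o=-R.T@t
    return o+d*((z-o[2])/d[:,2])[:,None]
def proj(C,X):
    K,D,R,t=C; return cv2.projectPoints(np.array(X,float).reshape(-1,1,3),cv2.Rodrigues(R)[0],t,K,D)[0][:,0]
E
python3 - <<'E'
from h import *
t=cv2.imread("pics/top0.png");s=cv2.imread("pics/side0.png")
def cr(i,x,y,w,h,W,H): return cv2.resize(i[y:y+h,x:x+w],(W,H),interpolation=cv2.INTER_CUBIC)
a=np.hstack([cr(t,223,205,70,105,200,300),cr(t,330,165,133,100*105//70//1,266,300)if 0 else cr(t,330,165,133,140,285,300),cr(s,215,260,120,90,315,300)])
b=np.hstack([cr(s,260,160,133,100,400,300),cr(t,335,165,66,50,400,300)])
cv2.imwrite("pics/c1.png",np.clip(np.vstack([a,b])*1.5,0,255).astype(np.uint8))
C=cam("top")
g=cv2.cvtColor(t,cv2.COLOR_BGR2GRAY)
# mat
def comp(m,p):
    n,l=cv2.connectedComponents(m.astype(np.uint8)); return l==l[p[1],p[0]]
m=comp(g[:, :]<45,(240,259)); c,_=cv2.findContours(cv2.morphologyEx(m.astype(np.uint8),cv2.MORPH_CLOSE,np.ones((15,15))),0,2)
rc=cv2.minAreaRect(max(c,key=len)); print("mat",rc); print(ray(C,cv2.boxPoints(rc),3).round(1))
print("bright", g[250:268,250:275])
E
```

```text
mat ((257.4310302734375, 257.8276062011719), (45.17674255371094, 84.2911605834961), 4.763641834259033)
[[390.9 207.4   3. ]
 [586.9 199.2   3. ]
 [580.5  93.3   3. ]
 [385.2 103.    3. ]]
bright [[ 92  98  94  88  85  91  96  99 101 104 105 102  99  96  96  93  78  58
   68  89  87  66  43  38  33]
 [ 75  81  76  71  71  74  75  76  83  87  91  91  96  96  94  92  77  55
   59  68  67  59  41  33  34]
 [ 49  52  50  48  47  51  52  51  55  59  59  62  72  83  86  91  77  57
   52  54  58  58  42  36  33]
 [ 38  43  39  41  44  43  44  42  44  45  45  43  44  54  69  82  76  51
   52  55  57  55  42  37  36]
 [ 40  39  42  43  44  44  43  46  46  46  45  41  34  32  44  66  67  53
   50  54  57  57  43  35  36]
 [ 42  43  43  45  42  43  45  48  46  47  46  42  32  30  40  56  63  52
   54  57  57  56  42  36  37]
 [ 42  41  46  45  46  47  45  44  47  47  46  40  33  30  38  57  61  50
   52  59  64  58  44  37  35]
 [ 41  45  44  46  48  46  49  46  49  46  47  43  29  30  37  53  61  50
   54  68  78  63  41  33  37]
 [ 45  46  46  46  46  50  49  49  47  51  46  43  32  31  38  58
[... 285 characters left out ...]
51  49  49  42  30  31  38  59  60  52
   58  76  84  61  41  33  34]
 [ 46  47  50  47  48  50  49  48  52  53  51  43  31  29  39  56  59  55
   70  90  90  62  39  34  38]
 [ 44  47  48  48  49  49  48  50  50  50  48  44  30  25  39  55  60  56
   71  95  92  63  39  35  35]
 [ 42  43  41  40  42  38  43  42  43  43  42  38  31  28  43  58  62  53
   72  94  92  63  41  38  36]
 [ 61  62  50  40  40  41  46  44  47  46  44  43  41  41  50  69  64  53
   72  96  92  63  40  38  36]
 [ 90  95  77  63  62  69  77  78  79  81  80  80  80  79  77  84  70  55
   71  97  94  63  39  35  38]
 [100 108  95  85  86  95 106 111 113 113 114 113 112 106  96  89  72  54
   73  97  93  64  42  36  36]]
```

View pics/c1.png

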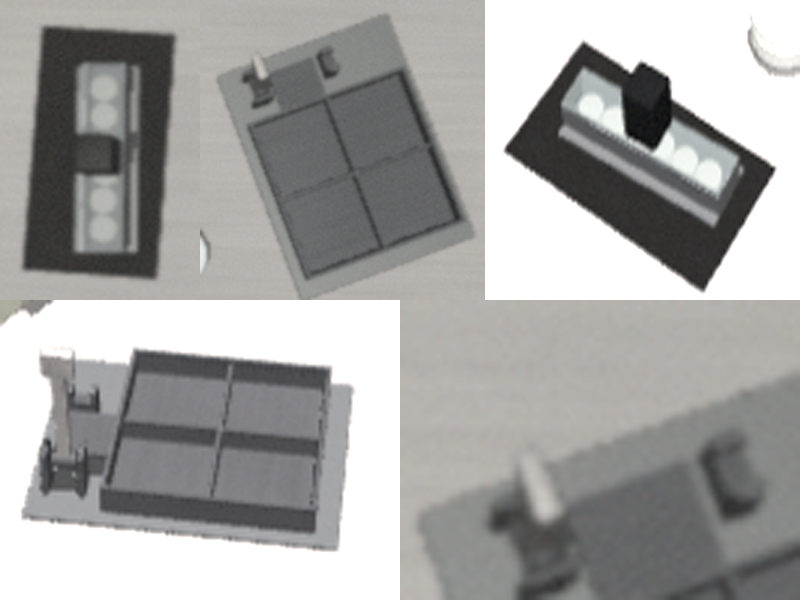

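The white trough with the clear roof and tablets on the mat is confirmed as the shaker, with its post top near (257,259). The bar stands up at the tray's +y (left) side. It isn't clear yet which end is the mouth, so I'll check that with the wrist camera.

```bash
python3 - <<'E'
from h import *
C=cam("top")
print("post",ray(C,[[257,259]],78).round(1))
P=ray(C,[[352.4,223.3],[424.7,197.7],[452.3,266.7],[379,294.7]],34);Q=ray(C,[[338.4,202.3],[417.7,171.5],[457.9,275.6],[378,304]],6)
for A in(P,Q): print(A.round(1).tolist(),A.mean(0).round(1),[round(np.linalg.norm(A[i]-A[i-1]),1) for i in range(4)],
  np.degrees(np.arctan2(*((A[0]-A[3]+A[1]-A[2])[:2][::-1]))).round(1),np.degrees(np.arctan2(*((A[0]-A[1]+A[3]-A[2])[:2][::-1]))).round(1))
s=r.sense();M=Ro.from_euler("xyz",s["tcp_rot"],degrees=True)
print(M.inv().apply(np.array([485,125,200])-s["tool_pos"]),(M.inv()*Ro.from_euler("xyz",[180,0,-2],degrees=True)).as_rotvec())
E
```

```text
post [[478.  139.8  78. ]]
[[566.9, -66.2, 34.0], [629.3, -228.3, 34.0], [474.6, -291.2, 34.0], [408.0, -128.8, 34.0]] [ 519.7 -178.6   34. ] [np.float64(170.8), np.float64(173.8), np.float64(166.9), np.float64(175.5)] 21.8 111.7
[[619.3, -33.9, 6.0], [696.6, -217.3, 6.0], [456.1, -311.5, 6.0], [386.5, -129.9, 6.0]] [ 539.6 -173.2    6. ] [np.float64(251.9), np.float64(199.0), np.float64(258.3), np.float64(194.5)] 21.9 111.9
[ 499.54342909 -564.10758076   -3.84310572] [-1.74635189e-03  1.74627764e-04  3.57736832e-01]
```

play_rows --deltas '[[[0.039,-0.045,0],[0,0,0],0],[[0.039,-0.045,0],[0,0,0],0],[[0.039,-0.045,0],[0,0,0],0],[[0.039,-0.045,0],[0,0,0],0],[[0.039,-0.045,0],[0,0,0],0],[[0.039,-0.045,0],[0,0,0],0],[[0.039,-0.045,0],[0,0,0],0],[[0.039,-0.045,0],[0,0,0],0]]'

```text
time: 1.1
tool_pos: [374.1, -116.6, 192.0]
tcp_rot: [-179.5, -0.0, 18.0]
ft_force: [0.3, 0.3, -0.2]
finger_gap: 85.4
```

play_rows --deltas '[[[0.039,-0.045,0],[0,0,0],0],[[0.039,-0.045,0],[0,0,0],0],[[0.039,-0.045,0],[0,0,0],0],[[0.039,-0.045,0],[0,0,0],0],[[0,0,0],[0,0,0.18],0],[[0,0,0],[0,0,0.17],0]]'

```text
time: 1.85
tool_pos: [467.5, 116.0, 191.6]
tcp_rot: [-179.6, 0.2, -2.1]
ft_force: [-0.2, -0.8, -0.2]
finger_gap: 85.5
```

```bash
python3 - <<'E'
from h import *
C=cam("wrist"); im=eyes.snapshot("wrist"); cv2.imwrite("pics/w1.png",np.clip(im[:,:,::-1]*1.4,0,255).astype(np.uint8))
print(proj(C,[[478,140,78],[403,140,7],[553,140,7]]))
E
```

```text
[[285.17360138 209.53126058]
 [295.85869753 265.74198013]
 [287.08018064 108.47573139]]
```

View pics/w1.png

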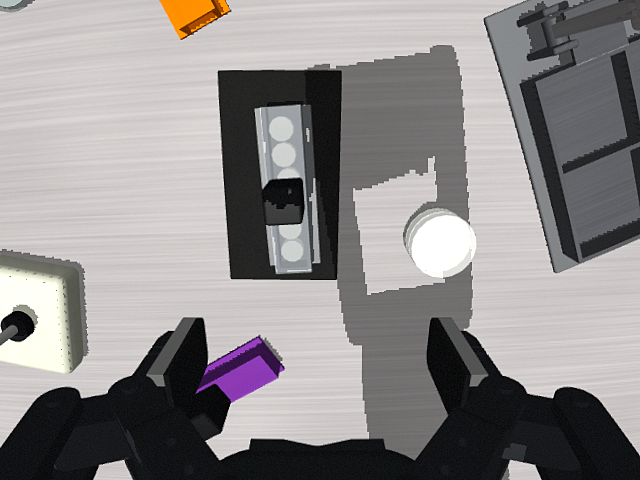

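```bash
python3 - <<'E'
from h import *
im=cv2.imread("pics/w1.png"); 
f=lambda a:cv2.resize(a,None,fx=6,fy=6,interpolation=cv2.INTER_CUBIC)
a=im[90:190,245:325];b=im[190:290,245:325]; cv2.imwrite("pics/c2.png",np.clip(np.hstack([f(a)[:600,:400],f(b)[:600,:400]]) if 0 else cv2.resize(np.hstack([a,b]),(800,500),interpolation=cv2.INTER_CUBIC)*.7,0,255).astype(np.uint8))
E
```

```text
(no output)
```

View pics/c2.png

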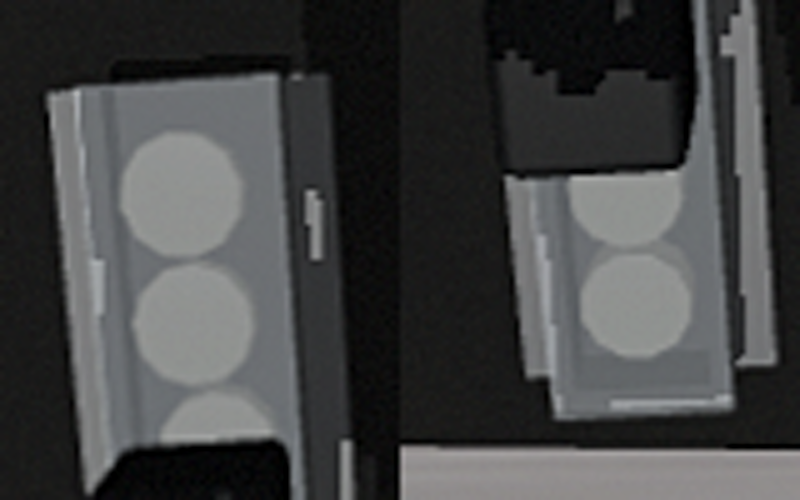

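The far (+x) end of the channel runs open to the edge, and the near end shows a closing wall. So the mouth points to +x, and roof-end midpoints are (280.8,106.3) and (293.7,272).

```bash
python3 - <<'E'
from h import *
C=cam("wrist"); A=ray(C,[[280.8,106.3],[293.7,272]],30); d=A[0]-A[1]
yaw=np.degrees(np.arctan2(d[1],d[0])); m=A.mean(0); print(A.round(1),np.linalg.norm(d),yaw,m)
print(ray(C,[[218,70],[342,70],[337,279],[231,279]],3).round(1), ray(C,[[218,70],[342,70],[337,279],[231,279]],3).mean(0))
print(proj(C,[[*m[:2],78]]))
s=r.sense();M=Ro.from_euler("xyz",s["tcp_rot"],degrees=True);print(s["tool_pos"],s["tcp_rot"])
print(M.inv().apply(np.array([m[0],m[1],120])-s["tool_pos"]),(M.inv()*Ro.from_euler("xyz",[180,0,yaw],degrees=True)).as_rotvec())
E
```

```text
[[554.8 142.5  30. ]
 [406.1 141.1  30. ]] 148.7190328668808 0.5354264302621358 [480.41636384 141.76051288  30.        ]
[[589.3 198.4   3. ]
 [583.5  89.4   3. ]
 [385.2  99.8   3. ]
 [389.5 208.7   3. ]] [486.88565055 149.07949709   3.        ]
[[282.51584679 206.74273511]]
[467.4518937  115.91145331 191.49455855] [-179.54625436    0.2240536    -2.61652498]
[ 12.05040266 -25.84730855  71.65492101] [-0.00802491  0.00369164 -0.05502706]
```

play_rows --deltas '[[[0.012,-0.026,0.03],[-0.008,0.004,-0.055],0],[[0,0,0.04],[0,0,0],0],[[0,0,0],[0,0,0],0],[[0,0,0],[0,0,0],0]]'

```text
time: 2.4
tool_pos: [481.5, 141.8, 121.6]
tcp_rot: [180.0, -0.1, 1.1]
ft_force: [-0.3, 0.5, 0.2]
finger_gap: 85.2
```

```bash
python3 - <<'E'
from h import *
s=r.sense();print(s["tool_pos"],s["tcp_rot"])
C=cam("wrist"); im=eyes.snapshot("wrist"); cv2.imwrite("pics/w2.png",np.clip(im[:,:,::-1]*1.4,0,255).astype(np.uint8))
c=np.array([480.4,141.8]);q=[[*(c+[a,b]),78] for a,b in((15,15),(15,-15),(-15,-15),(-15,15))]
print(proj(C,q).round())
M=Ro.from_euler("xyz",s["tcp_rot"],degrees=True)
print(M.inv().apply(np.array([480.4,141.8,41])-s["tool_pos"]),(M.inv()*Ro.from_euler("xyz",[180,0,.5],degrees=True)).as_rotvec())
E
```

```text
[481.46502992 141.82857063 121.6287757 ] [ 1.79988944e+02 -1.09219343e-01  1.07024537e+00]
[[291. 230.]
 [341. 231.]
 [339. 278.]
 [291. 277.]]
[-1.21907331e+00 -6.88490184e-03  8.06265985e+01] [ 0.00018347 -0.00190718  0.00995247]
```

View pics/w2.png

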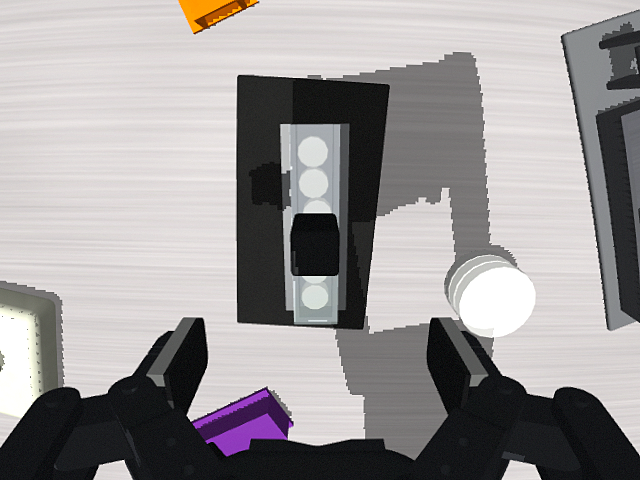

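The post top spans (291–340, 228–276), as predicted, and it is centred between the jaws. Next I descend and grip.

play_rows --deltas '[[[-0.001,0,0.04],[0,0,0.01],0],[[0,0,0.03],[0,0,0],0],[[0,0,0.009],[0,0,0],0],[[0,0,0],[0,0,0],0.7],[[0,0,0],[0,0,0],0.8],[[0,0,0],[0,0,0],1],[[0,0,0],[0,0,0],1]]' --force 70

```text
time: 3.32
tool_pos: [489.3, 142.2, 53.0]
tcp_rot: [-179.8, -1.1, 0.5]
ft_force: [-0.1, -0.1, 0.2]
finger_gap: 12.8
```

play_rows --deltas '[[[0,0,0],[0,0,0],1],[[0,0,0],[0,0,0],1],[[0,0,0],[0,0,0],1]]' --force 70

```text
time: 3.7
tool_pos: [489.6, 142.3, 53.5]
tcp_rot: [-179.8, -1.2, 0.5]
ft_force: [1.1, -0.2, -0.5]
finger_gap: -0.2
```

```bash
python3 - <<'E'
from h import *
print(r.sense())
im=eyes.snapshot("wrist"); s2=eyes.snapshot("side")
v=np.hstack([cv2.resize(im,(440,330)),cv2.resize(s2[230:360,200:340],(355,330))]);cv2.imwrite("pics/w3.png",np.clip(v[:,:,::-1]*1.4,0,255).astype(np.uint8))
E
```

```text
{'time': 3.7, 'joint_pos': array([ 1.04667329e+01, -9.65354312e-01,  1.09434684e+02, -2.90783651e-02,
        7.03630016e+01,  9.99949386e+01]), 'qd': array([ 0.01731929,  0.10270358,  0.02360318,  0.10361479, -0.09912613,
       -0.03141301]), 'joint_efforts': array([-2.37878390e-03, -4.53856444e+01, -4.62627804e+01, -3.54196680e-03,
       -1.51041951e-01, -6.32820525e-05]), 'tool_pos': array([489.60639885, 142.321095  ,  53.48808008]), 'tcp_rot': array([-179.82447866,   -1.15472995,    0.47951853]), 'ft_force': array([ 1.14993758, -0.1654457 , -0.4919521 ]), 'wrist_torque': array([-0.04230802,  0.03514171,  0.04796485]), 'finger_gap': -0.18438010656328854}
```

View pics/w3.png

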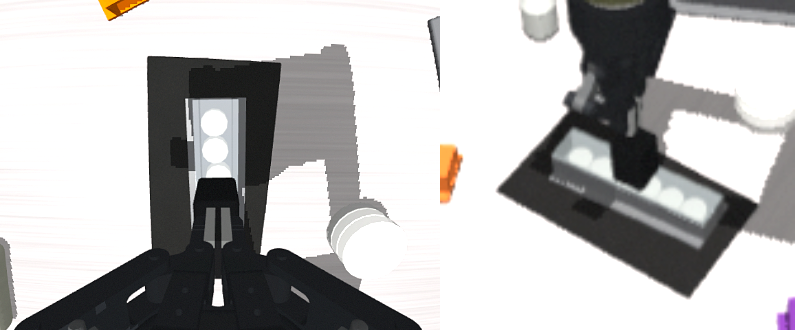

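```bash
python3 - <<'E'
from h import *
C=cam("wrist");k=.6875
c=np.array([480.4,141.8]);q=[[*(c+[a,b]),z] for z in(78,30) for a,b in((15,15),(15,-15),(-15,-15),(-15,15))]
print((proj(C,q)*k).round())
print("TCP",proj(C,[r.sense()["tool_pos"]])*k)
A=ray(C,np.array([[217,98]])/k,30);print("mouth roof",A.round(1))
S=cam("side");q2=proj(S,q+[r.sense()["tool_pos"]]); print(((q2-[200,230])*[355/140,330/130]+[440,0]).round())
E
```

```text
[[194. 201.]
 [241. 201.]
 [239. 242.]
 [195. 242.]
 [199. 176.]
 [236. 176.]
 [235. 210.]
 [199. 210.]]
TCP [[216.74569831 194.11162555]]
mouth roof [[556.2 142.8  30. ]]
[[610. 143.]
 [629. 118.]
 [660. 133.]
 [640. 158.]
 [613. 178.]
 [633. 154.]
 [662. 168.]
 [643. 193.]
 [627. 152.]]
```

```bash
python3 - <<'E'
from h import *
im=eyes.snapshot("wrist"); s2=eyes.snapshot("side")
g=lambda a:np.clip(255*(a/255.)**.5,0,255)
v=np.hstack([cv2.resize(im[230:430,230:404],(400,460),interpolation=2),cv2.resize(s2[215:315,220:307],(400,460),interpolation=2)]);cv2.imwrite("pics/w4.png",g(v[:,:,::-1]).astype(np.uint8))
E
```

```text
(no output)
```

View pics/w4.png

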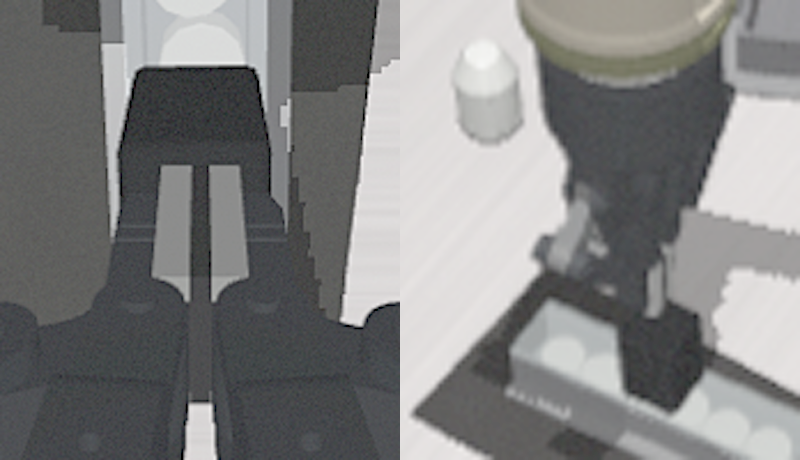

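The fingers shut on top of the post, although the TCP reads z=53. The real tips therefore seem to end about 25–30 mm behind the reported TCP. I'll lift, open, go lower in settled steps and check.

play_rows --deltas '[[[-0.002,0,-0.04],[0,0.02,0],0],[[-0.007,0,-0.02],[0,0,0],0],[[0,0,0],[0,0,0],0],[[0,0,0],[0,0,0],0],[[0,0,0],[0,0,0],0],[[0,0,0],[0,0,0],0]]'

```text
time: 4.65
tool_pos: [477.2, 141.5, 110.8]
tcp_rot: [-179.9, -2.0, 0.5]
ft_force: [-0.4, -0.0, -0.0]
finger_gap: 85.3
```

```bash
python3 - <<'E'
from h import *
s=r.sense();print(s["tool_pos"],s["tcp_rot"],s["finger_gap"],s["ft_force"])
S=cam("side");im=eyes.snapshot("side");W=eyes.snapshot("wrist")
g=lambda a:np.clip(255*(a/255.)**.5,0,255)
print((proj(S,[s["tool_pos"]])-[220,200])*4)
cv2.imwrite("pics/w5.png",g(np.hstack([cv2.resize(im[200:320,220:320],(400,480),interpolation=2),cv2.resize(W[200:440,120:320],(400,480))])[:,:,::-1]).astype(np.uint8))
E
```

```text
[477.18514416 141.51590846 110.79354438] [-179.88194313   -2.03049247    0.46115945] 85.33842245764232 [-0.3832259  -0.02144666 -0.02919877]
[[229.74348224 299.37080151]]
```

View pics/w5.png

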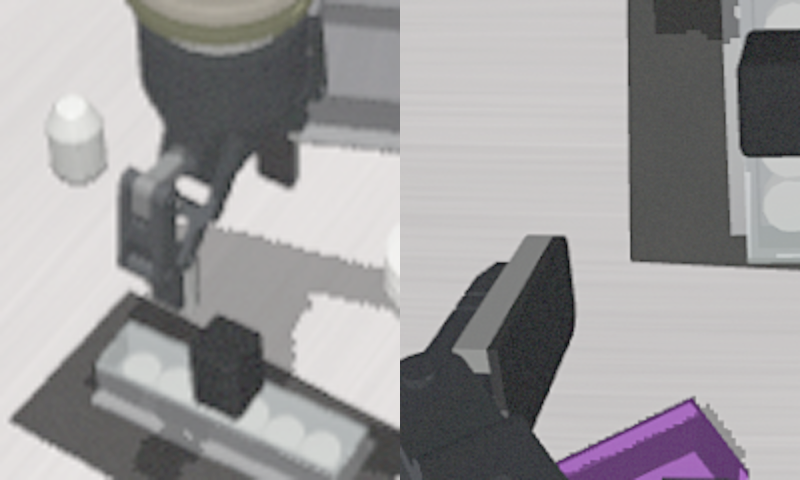

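Both views agree that the finger ends sit about 28 mm short of the reported TCP when shut, and slightly toward −x. I'll use TCP z≈12 for the grip, go down in settled steps and close only at the end.

play_rows --deltas '[[[0.008,0,0.02],[0,-0.035,0],0],[[0,0,0.03],[0,0,0],0],[[0,0,0.025],[0,0,0],0],[[0,0,0.02],[0,0,0],0],[[0,0,0],[0,0,0],0],[[0,0,0],[0,0,0],0]]'

```text
time: 5.5
tool_pos: [487.0, 141.9, 13.8]
tcp_rot: [-179.9, -0.0, 0.5]
ft_force: [-0.2, -0.2, -0.3]
finger_gap: 85.2
```

play_rows --deltas '[[[0,0,0.002],[0,0,0],0.5],[[0,0,0],[0,0,0],0.7],[[0,0,0],[0,0,0],1],[[0,0,0],[0,0,0],1],[[0,0,0],[0,0,0],1],[[0,0,0],[0,0,0],1]]' --force 60

```text
time: 6.25
tool_pos: [489.0, 142.3, 14.4]
tcp_rot: [-179.8, -0.2, 0.5]
ft_force: [-0.3, -0.3, -0.4]
finger_gap: 29.1
```

It has the post (gap 29). The shaker mouth is at about (66.5, 0.5, 7.4) mm in the tool frame. I'll lift gently, then raise the mouth 10° for carrying.

play_rows --deltas '[[[0,0,-0.005],[0,0,0],1],[[0,0,-0.012],[0,0,0],1],[[0,0,-0.02],[0,0.06,0],1],[[0,0,-0.03],[0,0.06,0],1],[[0,0,-0.03],[0,0.06,0],1],[[0,0,-0.025],[0,0,0],1],[[0,0,-0.01],[0,0,0],1],[[0,0,0],[0,0,0],1]]' --force 60

```text
time: 7.25
tool_pos: [475.7, 141.6, 152.8]
tcp_rot: [-179.8, -10.9, 0.4]
ft_force: [0.9, -0.5, -3.6]
finger_gap: 29.0
```

```bash
cat >> h.py <<'E'
MT=np.array([66.5,.5,7.4]); TC=np.array([520.5,-178,0]); TY=21.8
def plan(mx,my,mz,tilt,yaw=112):
    "mouth target in tray frame; tilt>0 = mouth down. prints tool-frame shift (mm) and turn from the current pose"
    s=r.sense(); M=Ro.from_euler("xyz",s["tcp_rot"],degrees=True)
    P=TC+Ro.from_euler("z",TY,degrees=True).apply([mx,my,mz])
    G=Ro.from_euler("xyz",[180,tilt,yaw],degrees=True); T=P-G.apply(MT)
    print("tcp",T.round(1),"shift",M.inv().apply(T-s["tool_pos"]).round(1),"turn",(M.inv()*G).as_rotvec().round(3))
    mo=s["tool_pos"]+M.apply(MT); print("mouth now tray",Ro.from_euler("z",-TY,degrees=True).apply(mo-TC).round(1),"rot",s["tcp_rot"].round(1),"gap",round(s["finger_gap"],1),"t",round(s["time"],2),"F",s["ft_force"].round(1))
E
python3 -c "
from h import *
plan(-43,-58,120,-10)"
```

```text
tcp [ 526.7 -309.9  115.7] shift [ 40.  452.   43.9] turn [ 0.351 -0.013 -1.915]
mouth now tray [139.  288.6 158.1] rot [-179.8  -10.9    0.4] gap 29.0 t 7.25 F [ 0.9 -0.5 -3.6]
```

play_rows --deltas '[[[0,0,0],[0.011,0,-0.06],1],[[0,0,0],[0.022,0,-0.12],1],[[0,0,0],[0.03,0,-0.16],1],[[0,0,0],[0.03,0,-0.16],1],[[0,0,0],[0.03,0,-0.16],1],[[0,0,0],[0.03,0,-0.16],1],[[0,0,0],[0.03,0,-0.16],1],[[0,0,0],[0.03,0,-0.16],1]]'

```text
time: 8.25
tool_pos: [470.7, 140.3, 140.5]
tcp_rot: [-179.3, -10.4, 68.8]
ft_force: [-0.1, 0.4, -3.1]
finger_gap: 29.1
```

play_rows --deltas '[[[0,0,0],[0.03,0,-0.16],1],[[0,0,0],[0.03,0,-0.16],1],[[0,0,0],[0.03,0,-0.16],1],[[0,0,0],[0.03,0,-0.16],1],[[0,0,0],[0.022,0,-0.1],1],[[0,0,0],[0,0,0],1]]'

```text
time: 9.0
tool_pos: [467.5, 138.3, 130.4]
tcp_rot: [-178.2, -11.3, 113.1]
ft_force: [-0.7, -1.0, -2.1]
finger_gap: 29.1
```

```bash
python3 -c "
from h import *
plan(-43,-58,120,-10)"
```

```text
tcp [ 526.7 -309.9  115.7] shift [-430.  -123.4  -66.8] turn [-0.034 -0.022  0.019]
mouth now tray [ 67.1 380.  136.1] rot [-178.2  -11.3  113.1] gap 29.1 t 9.0 F [-0.7 -1.  -2.1]
```

play_rows --deltas '[[[-0.012,-0.003,-0.004],[0,0,0],1],[[-0.025,-0.007,-0.005],[0,0,0],1],[[-0.035,-0.01,-0.006],[0,0,0],1],[[-0.04,-0.012,-0.007],[0,0,0],1],[[-0.04,-0.012,-0.007],[0,0,0],1],[[-0.04,-0.012,-0.007],[0,0,0],1],[[-0.04,-0.012,-0.007],[0,0,0],1],[[-0.04,-0.012,-0.007],[0,0,0],1]]'

```text
time: 10.0
tool_pos: [500.6, -159.7, 127.4]
tcp_rot: [-178.1, -11.1, 112.3]
ft_force: [1.1, 0.2, -1.8]
finger_gap: 29.3
```

play_rows --deltas '[[[-0.04,-0.012,-0.007],[0,0,0],1],[[-0.035,-0.01,-0.006],[-0.03,0,0],1],[[-0.03,-0.008,-0.004],[0,0,0],1],[[-0.02,-0.005,-0.003],[0,0,0],1],[[-0.01,-0.002,0],[0,0,0],1],[[0,0,0],[0,0,0],1]]'

```text
time: 10.75
tool_pos: [514.2, -312.4, 120.2]
tcp_rot: [-179.8, -11.1, 111.2]
ft_force: [-0.1, 0.5, -2.1]
finger_gap: 29.3
```

```bash
python3 -c "
from h import *
plan(-43,-58,55,5)"
```

```text
tcp [ 526.2 -308.8   68.2] shift [-11.   12.7  50.8] turn [-0.003 -0.28  -0.013]
mouth now tray [-54.6 -55.8 125.7] rot [-179.8  -11.1  111.2] gap 29.3 t 10.75 F [-0.1  0.5 -2.1]
```

play_rows --deltas '[[[-0.003,0.004,0.015],[0,0,0],1],[[-0.004,0.005,0.02],[0,0,0],1],[[-0.004,0.004,0.012],[0,0,0],1],[[0,0,0],[0,-0.1,0],1],[[0,0,0],[0,-0.1,0],1],[[0,0,0],[0,-0.07,0],1],[[0,0,0],[0,0,0],1]]'

```text
time: 11.62
tool_pos: [526.0, -302.5, 60.6]
tcp_rot: [-179.5, 4.3, 111.6]
ft_force: [-0.1, 0.2, -2.8]
finger_gap: 28.7
```

```bash
cat > look.py <<'E'
from h import *
import sys
plan(*map(float,sys.argv[2:6]))
im=eyes.snapshot("wrist"); cv2.imwrite(f"pics/{sys.argv[1]}.png",im[:,:,::-1])
def tabs(im):
    # bright blobs within the picture: columns near the shaker
    g=cv2.cvtColor(im,cv2.COLOR_RGB2GRAY)
    C=cam("wrist"); m=(g>int(sys.argv[6])).astype(np.uint8)
    n,l,st,ce=cv2.connectedComponentsWithStats(m)
    for i in range(1,n):
        if 60<st[i,4]<6000: print(st[i].tolist(),ce[i].round().tolist())
if len(sys.argv)>6: tabs(im)
E
python3 look.py p1 -43 -58 50 14
```

```text
tcp [ 525.2 -306.2   73.3] shift [ -4.   -2.3 -12.4] turn [-0.009 -0.17  -0.007]
mouth now tray [-40.4 -51.9  48.3] rot [-179.5    4.3  111.6] gap 28.7 t 11.62 F [-0.1  0.2 -2.8]
```

View pics/p1.png

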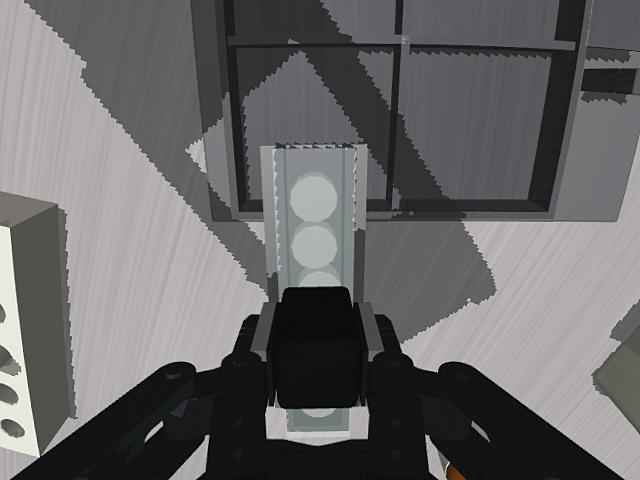

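The picture shows the mouth at about (314,147), over bay0 (lower left), with the front tablet at (314,198). The shaker stays fixed in this view, so I'll track the tablets by the brightness profile along u=314.

play_rows --deltas '[[[-0.002,0,-0.005],[0,-0.06,0],1],[[-0.002,0,-0.005],[0,-0.06,0],1],[[0,0,-0.004],[0,-0.05,0],1],[[0,0,0],[0,0,0],1]]'

```text
time: 12.18
tool_pos: [527.5, -306.2, 74.4]
tcp_rot: [-179.5, 13.8, 111.5]
ft_force: [-0.1, 0.4, -2.1]
finger_gap: 29.4
```

```bash
cat > prof.py <<'E'
from h import *
import sys
plan(*map(float,sys.argv[2:6]))
im=eyes.snapshot("wrist"); cv2.imwrite(f"pics/{sys.argv[1]}.png",im[:,:,::-1])
old=cv2.imread("pics/p1.png")
for n,i in(("ref",cv2.cvtColor(old,cv2.COLOR_BGR2GRAY)),("now",cv2.cvtColor(im,cv2.COLOR_RGB2GRAY))):
    print(n,i[60:292:4,309:320].mean(1).round().astype(int).tolist())
t=eyes.snapshot("top");cv2.imwrite(f"pics/{sys.argv[1]}t.png",t[:,:,::-1])
g=cv2.cvtColor(t,cv2.COLOR_RGB2GRAY); C=cam("top")
x,y=np.meshgrid(np.arange(640),np.arange(480))
R=Ro.from_euler("z",-TY,degrees=True)
ins=np.zeros(g.shape,np.uint8); cv2.fillPoly(ins,[proj(C,TC+R.inv().apply([[-85,-85,34],[85,-85,34],[85,85,34],[-85,85,34]])).astype(int)],1)
s=cv2.cvtColor(t,cv2.COLOR_RGB2HSV)
m=((g>110)&(ins>0)).astype(np.uint8); n,l,st,ce=cv2.connectedComponentsWithStats(m)
for i in range(1,n):
    if st[i,4]>15: print("top blob area",st[i,4],"tray xy",R.apply(ray(C,[ce[i]],24)-TC).round().tolist())
E
python3 prof.py p2 -43 -58 50 17
```

```text
tcp [ 524.7 -305.    76.5] shift [ 1.7 -2.2 -2.6] turn [-0.012 -0.055 -0.008]
mouth now tray [-40.3 -58.9  51.3] rot [-179.5   13.8  111.5] gap 29.4 t 12.18 F [-0.1  0.4 -2.1]
ref [49, 66, 69, 80, 104, 101, 102, 101, 101, 101, 100, 100, 100, 99, 100, 99, 99, 99, 98, 98, 98, 84, 108, 139, 139, 139, 139, 139, 153, 173, 181, 181, 180, 180, 179, 180, 179, 179, 179, 179, 178, 156, 183, 179, 180, 179, 179, 179, 178, 177, 177, 177, 165, 168, 178, 176, 177, 4]
now [92, 92, 92, 92, 91, 91, 91, 90, 90, 90, 90, 89, 89, 89, 89, 89, 89, 46, 46, 46, 46, 50, 108, 135, 136, 135, 135, 134, 153, 177, 176, 176, 176, 176, 176, 176, 176, 175, 175, 176, 153, 173, 176, 176, 175, 176, 175, 176, 175, 174, 174, 175, 152, 177, 174, 174, 176, 3]
top blob area 314 tray xy [[-33.0, -29.0, 24.0]]
top blob area 270 tray xy [[-46.0, -43.0, 24.0]]
```

play_rows --deltas '[[[0,-0.002,-0.003],[0,-0.05,0],1],[[0,0,0],[0,0,0],1]]'

```text
time: 12.52
tool_pos: [525.6, -308.1, 77.1]
tcp_rot: [-179.5, 16.6, 111.4]
ft_force: [0.0, 0.9, -1.9]
finger_gap: 29.6
```

```bash
python3 prof.py p3 -43 -58 50 20|grep -v ref
```

```text
tcp [ 524.1 -303.6   79.7] shift [ 3.8  0.2 -3.8] turn [-0.013 -0.06  -0.01 ]
mouth now tray [-42.7 -61.1  51.1] rot [-179.5   16.6  111.4] gap 29.6 t 12.53 F [ 0.   0.9 -1.9]
now [90, 89, 89, 89, 89, 89, 88, 87, 87, 88, 88, 79, 67, 45, 46, 45, 46, 45, 45, 45, 45, 50, 109, 135, 135, 135, 134, 155, 177, 177, 176, 175, 176, 175, 175, 176, 175, 176, 176, 152, 165, 176, 176, 176, 176, 176, 175, 175, 175, 175, 175, 152, 171, 175, 174, 175, 176, 3]
top blob area 354 tray xy [[-17.0, -14.0, 24.0]]
top blob area 345 tray xy [[-31.0, -28.0, 24.0]]
top blob area 102 tray xy [[-20.0, -82.0, 24.0]]
```

play_rows --deltas '[[[0.002,0,-0.001],[0,-0.01,0],1]]'

```text
time: 12.75
tool_pos: [525.4, -307.1, 78.0]
tcp_rot: [-179.5, 17.1, 111.3]
ft_force: [0.1, -0.1, -3.4]
finger_gap: 28.9
```

```bash
python3 prof.py p4 -43 -58 50 20|grep -v -e ref -e top
```

```text
tcp [ 524.1 -303.6   79.7] shift [ 3.1  0.1 -2.7] turn [-0.013 -0.05  -0.011]
mouth now tray [-42.5 -60.3  51.4] rot [-179.5   17.1  111.3] gap 28.9 t 12.75 F [ 0.1 -0.1 -3.4]
now [88, 88, 88, 88, 88, 88, 87, 87, 85, 79, 57, 44, 44, 45, 45, 45, 44, 45, 45, 45, 45, 51, 109, 135, 135, 135, 135, 156, 177, 176, 176, 175, 176, 175, 176, 176, 175, 175, 175, 152, 166, 176, 176, 175, 176, 175, 175, 175, 175, 175, 175, 152, 171, 175, 175, 175, 177, 2]
```

play_rows --deltas '[[[0.001,0,-0.002],[0,-0.03,0],1],[[0,0,0],[0,0,0],1]]'

```text
time: 13.1
tool_pos: [524.4, -304.9, 79.3]
tcp_rot: [-179.5, 19.0, 111.4]
ft_force: [0.4, -0.1, -2.6]
finger_gap: 29.3
```

```bash
python3 prof.py p5 -43 -58 50 20|grep -v -e ref -e top
```

```text
tcp [ 524.1 -303.6   79.7] shift [ 1.1  0.2 -0.8] turn [-0.013 -0.018 -0.01 ]
mouth now tray [-42.6 -58.8  50.7] rot [-179.5   19.   111.4] gap 29.3 t 13.1 F [ 0.4 -0.1 -2.6]
now [86, 87, 76, 60, 50, 43, 44, 44, 44, 44, 44, 44, 45, 44, 45, 45, 45, 44, 45, 45, 45, 51, 109, 134, 134, 133, 152, 177, 176, 176, 175, 175, 175, 175, 174, 174, 174, 174, 152, 153, 177, 175, 175, 175, 174, 175, 175, 174, 174, 174, 166, 153, 176, 174, 174, 173, 176, 3]
```

play_rows --deltas '[[[0,0,0],[0,-0.01,0],1]]'

```text
time: 13.32
tool_pos: [525.0, -305.4, 80.0]
tcp_rot: [-179.5, 19.6, 111.4]
ft_force: [-0.2, 0.1, -2.3]
finger_gap: 29.3
```

```bash
python3 prof.py p6 -43 -58 50 20|grep -v -e ref -e top
```

```text
tcp [ 524.1 -303.6   79.7] shift [ 2.  -0.1 -0.4] turn [-0.012 -0.008 -0.011]
mouth now tray [-42.3 -59.8  50.8] rot [-179.5   19.6  111.4] gap 29.3 t 13.32 F [-0.2  0.1 -2.3]
now [64, 56, 51, 44, 45, 43, 43, 44, 44, 44, 43, 43, 44, 43, 44, 44, 44, 44, 44, 44, 45, 50, 108, 134, 134, 132, 151, 175, 175, 175, 174, 174, 173, 174, 174, 173, 173, 174, 150, 151, 175, 174, 174, 174, 174, 173, 174, 173, 173, 174, 164, 153, 175, 173, 173, 173, 175, 3]
```

play_rows --deltas '[[[0,0,-0.001],[0,-0.03,0],1],[[0,0,0],[0,0,0],1]]'

```text
time: 13.68
tool_pos: [524.4, -304.8, 80.4]
tcp_rot: [-179.5, 21.4, 111.4]
ft_force: [-0.6, -0.3, -2.6]
finger_gap: 29.1
```

```bash
python3 prof.py p7 -43 -58 50 20|grep -v -e ref -e top
```

```text
tcp [ 524.1 -303.6   79.7] shift [1.4 0.1 0.2] turn [-0.013  0.024 -0.01 ]
mouth now tray [-42.6 -59.9  49.3] rot [-179.5   21.4  111.4] gap 29.1 t 13.68 F [-0.6 -0.3 -2.6]
now [42, 42, 42, 42, 43, 42, 43, 42, 43, 42, 43, 43, 43, 43, 43, 43, 43, 42, 44, 43, 44, 50, 108, 132, 131, 152, 174, 173, 173, 172, 172, 172, 172, 171, 172, 171, 172, 143, 150, 176, 172, 172, 172, 172, 172, 172, 171, 172, 172, 170, 150, 164, 172, 172, 171, 171, 174, 3]
```

play_rows --deltas '[[[0,0,-0.001],[0,-0.03,0],1],[[0,0,0],[0,0,0],1]]'

```text
time: 14.02
tool_pos: [524.6, -304.8, 81.9]
tcp_rot: [-179.5, 23.2, 111.4]
ft_force: [0.7, 0.3, -1.4]
finger_gap: 29.1
```

```bash
python3 prof.py p8 -43 -58 50 20|grep -v -e ref -e top
```

```text
tcp [ 524.1 -303.6   79.7] shift [ 2.1 -0.   1.5] turn [-0.013  0.056 -0.01 ]
mouth now tray [-42.4 -61.1  48.9] rot [-179.5   23.2  111.4] gap 29.1 t 14.03 F [ 0.7  0.3 -1.4]
now [42, 42, 42, 42, 41, 42, 42, 42, 42, 42, 42, 42, 42, 42, 42, 42, 42, 42, 42, 43, 43, 49, 106, 161, 172, 172, 171, 171, 170, 170, 170, 170, 170, 170, 170, 129, 149, 173, 170, 170, 170, 171, 170, 170, 170, 170, 170, 170, 147, 149, 171, 170, 170, 170, 169, 170, 172, 2]
```

play_rows --deltas '[[[0,0,0],[0,0,0],1]]'

```text
time: 14.25
tool_pos: [525.1, -305.2, 82.4]
tcp_rot: [-179.5, 23.2, 111.3]
ft_force: [0.2, 0.1, -1.5]
finger_gap: 29.2
```

```bash
python3 prof.py p9 -43 -58 50 20|grep -v -e ref -e top
```

```text
tcp [ 524.1 -303.6   79.7] shift [ 2.8 -0.3  1.8] turn [-0.012  0.055 -0.011]
mouth now tray [-42.1 -61.6  49.5] rot [-179.5   23.2  111.3] gap 29.2 t 14.25 F [ 0.2  0.1 -1.5]
now [41, 42, 42, 41, 42, 41, 42, 42, 42, 43, 42, 42, 42, 42, 43, 42, 42, 42, 42, 42, 43, 48, 131, 172, 172, 172, 171, 170, 170, 170, 170, 170, 170, 170, 133, 148, 151, 170, 170, 170, 170, 170, 170, 170, 170, 170, 170, 156, 148, 149, 172, 170, 170, 170, 170, 170, 172, 2]
```

play_rows --deltas '[[[0,0,0],[0,-0.02,0],1],[[0,0,0],[0,0,0],1]]'

```text
time: 14.6
tool_pos: [525.0, -305.4, 82.3]
tcp_rot: [-179.5, 24.4, 111.3]
ft_force: [-0.0, 0.8, -1.9]
finger_gap: 28.6
```

```bash
python3 prof.py p10 -43 -58 50 20|grep -v -e ref -e top
```

```text
tcp [ 524.1 -303.6   79.7] shift [ 2.9 -0.1  1.5] turn [-0.013  0.077 -0.011]
mouth now tray [-42.3 -62.4  48.1] rot [-179.5   24.4  111.3] gap 28.6 t 14.6 F [-0.   0.8 -1.9]
now [41, 41, 41, 41, 41, 41, 42, 42, 41, 41, 42, 41, 41, 42, 42, 42, 41, 42, 42, 71, 131, 130, 142, 171, 170, 169, 170, 170, 169, 169, 169, 169, 129, 144, 150, 171, 169, 169, 170, 170, 169, 169, 169, 169, 169, 162, 137, 148, 153, 170, 170, 169, 169, 169, 169, 169, 171, 2]
```

play_rows --deltas '[[[0,0,0],[0,-0.01,0],1],[[0,0,0],[0,0,0],1]]'

```text
time: 14.95
tool_pos: [525.3, -305.6, 82.8]
tcp_rot: [-179.6, 25.0, 111.3]
ft_force: [0.6, 0.3, -2.0]
finger_gap: 29.0
```

```bash
python3 prof.py p11 -43 -58 50 20|grep -v -e ref -e top
```

```text
tcp [ 524.1 -303.6   79.7] shift [ 3.4 -0.4  1.8] turn [-0.012  0.087 -0.011]
mouth now tray [-42.  -63.2  47.9] rot [-179.6   25.   111.3] gap 29.0 t 14.95 F [ 0.6  0.3 -2. ]
now [41, 40, 40, 40, 41, 47, 111, 112, 113, 114, 115, 108, 108, 108, 108, 108, 79, 41, 41, 41, 41, 49, 105, 129, 129, 129, 129, 129, 143, 163, 169, 169, 169, 168, 168, 168, 168, 168, 168, 168, 158, 129, 129, 128, 142, 147, 165, 168, 168, 168, 168, 168, 168, 168, 168, 168, 151, 3]
```

Tablet 0 has dropped into bay0 and the rest held. I'll level off and move to bay1.

play_rows --deltas '[[[0,0,0],[0,0.12,0],1],[[0,0,0],[0,0.12,0],1],[[0,0,0],[0,0.1,0],1],[[0,0,0],[0,0,0],1]]'

```text
time: 15.55
tool_pos: [525.5, -305.0, 82.6]
tcp_rot: [-179.6, 5.0, 111.3]
ft_force: [0.7, -0.3, -1.9]
finger_gap: 29.3
```

```bash
python3 prof.py p12 -43 26 54 18
```

```text
tcp [ 493.3 -226.5   81.6] shift [84.5 -1.5 -6.3] turn [-0.009 -0.227 -0.011]
mouth now tray [-41.5 -54.1  69.4] rot [-179.6    5.   111.3] gap 29.3 t 15.55 F [ 0.7 -0.3 -1.9]
ref [49, 66, 69, 80, 104, 101, 102, 101, 101, 101, 100, 100, 100, 99, 100, 99, 99, 99, 98, 98, 98, 84, 108, 139, 139, 139, 139, 139, 153, 173, 181, 181, 180, 180, 179, 180, 179, 179, 179, 179, 178, 156, 183, 179, 180, 179, 179, 179, 178, 177, 177, 177, 165, 168, 178, 176, 177, 4]
now [63, 73, 83, 94, 97, 96, 96, 95, 95, 95, 95, 95, 94, 94, 103, 222, 222, 223, 222, 222, 225, 149, 148, 174, 174, 173, 172, 172, 172, 172, 172, 171, 171, 136, 132, 132, 131, 132, 131, 131, 143, 149, 173, 171, 171, 171, 171, 171, 170, 169, 169, 168, 157, 147, 171, 169, 169, 2]
top blob area 74 tray xy [[-44.0, -75.0, 24.0]]
top blob area 44 tray xy [[-44.0, -51.0, 24.0]]
```

play_rows --deltas '[[[0.006,0,0],[0,0.05,0],1],[[0.014,0,0],[0,0.05,0],1],[[0.018,0,0],[0,0,0],1],[[0.018,0,0],[0,0,0],1],[[0.014,0,0],[0,0,0],1],[[0.007,0,0],[0,0,0],1],[[0,0,0],[0,0,0],1]]'

```text
time: 16.52
tool_pos: [493.7, -224.5, 79.3]
tcp_rot: [-179.4, -0.4, 111.7]
ft_force: [0.1, -0.8, -1.5]
finger_gap: 28.7
```

```bash
python3 prof.py p13 -43 26 54 15|grep -v ref
```

```text
tcp [ 493.8 -227.8   78.4] shift [-3.1 -1.1  0.9] turn [-0.012 -0.269 -0.004]
mouth now tray [-41.7  33.3  72.4] rot [-179.4   -0.4  111.7] gap 28.7 t 16.52 F [ 0.1 -0.8 -1.5]
now [65, 86, 125, 125, 125, 124, 124, 123, 124, 104, 74, 63, 58, 60, 60, 60, 59, 59, 60, 59, 58, 153, 170, 210, 210, 209, 207, 207, 207, 207, 207, 204, 205, 157, 158, 158, 158, 157, 157, 156, 168, 178, 203, 203, 203, 202, 202, 202, 201, 202, 202, 201, 190, 175, 201, 202, 203, 4]
top blob area 224 tray xy [[-56.0, -55.0, 24.0]]
top blob area 121 tray xy [[-69.0, -70.0, 24.0]]
top blob area 16 tray xy [[-38.0, -17.0, 24.0]]
top blob area 72 tray xy [[-44.0, 15.0, 24.0]]
```

play_rows --deltas '[[[-0.003,0,0],[0,-0.1,0],1],[[0,0,0],[0,-0.1,0],1],[[0,0,0],[0,-0.1,0],1],[[0,0,-0.001],[0,-0.04,0],1],[[0,0,0],[0,0,0],1]]'

```text
time: 17.25
tool_pos: [496.4, -231.1, 81.2]
tcp_rot: [-179.5, 19.7, 111.7]
ft_force: [0.2, 0.5, -1.7]
finger_gap: 28.8
```

```bash
python3 prof.py p14 -43 26 50 22|grep -v -e ref -e top
```

```text
tcp [ 492.5 -224.6   81.8] shift [ 6.8 -1.2 -3.1] turn [-0.011 -0.04  -0.006]
mouth now tray [-41.6  19.7  51.8] rot [-179.5   19.7  111.7] gap 28.8 t 17.25 F [ 0.2  0.5 -1.7]
now [97, 71, 63, 57, 52, 51, 51, 50, 50, 50, 50, 50, 50, 50, 50, 50, 51, 50, 55, 155, 154, 153, 165, 200, 199, 200, 199, 200, 199, 199, 196, 152, 153, 153, 154, 154, 154, 154, 153, 174, 179, 201, 199, 200, 199, 200, 199, 199, 199, 199, 200, 173, 174, 194, 199, 199, 201, 5]
```

play_rows --deltas '[[[0.004,0,-0.001],[0,-0.04,0],1],[[0.002,0,0],[0,0,0],1]]'

```text
time: 17.6
tool_pos: [495.0, -227.6, 81.0]
tcp_rot: [-179.5, 22.0, 111.5]
ft_force: [0.1, -1.2, -2.1]
finger_gap: 29.0
```

```bash
python3 prof.py p15 -43 26 50 24|grep -v -e ref -e top
```

```text
tcp [ 492.1 -223.6   83.8] shift [ 3.4 -1.3 -4.4] turn [-0.012 -0.036 -0.008]
mouth now tray [-41.3  22.4  49.2] rot [-179.5   22.   111.5] gap 29.0 t 17.6 F [ 0.1 -1.2 -2.1]
now [49, 50, 50, 49, 49, 49, 50, 49, 49, 49, 49, 50, 49, 142, 147, 147, 148, 148, 147, 148, 148, 149, 163, 199, 170, 168, 167, 150, 151, 151, 151, 152, 151, 151, 151, 151, 151, 171, 178, 198, 197, 197, 197, 197, 197, 196, 196, 196, 197, 169, 172, 189, 197, 197, 197, 197, 199, 4]
```

play_rows --deltas '[[[0.002,0,-0.002],[0,-0.01,0],1],[[0,0,0],[0,0,0],1]]'

```text
time: 17.95
tool_pos: [494.8, -226.1, 83.1]
tcp_rot: [-179.6, 22.6, 111.4]
ft_force: [-0.1, 0.2, -1.2]
finger_gap: 29.2
```

```bash
python3 prof.py p16 -43 26 50 24|grep -v -e ref
```

```text
tcp [ 492.1 -223.6   83.8] shift [ 2.8 -1.6 -1.9] turn [-0.012 -0.025 -0.01 ]
mouth now tray [-40.8  23.4  50.7] rot [-179.6   22.6  111.4] gap 29.2 t 17.95 F [-0.1  0.2 -1.2]
now [49, 50, 50, 49, 50, 49, 124, 127, 128, 131, 130, 131, 131, 131, 131, 130, 50, 49, 49, 49, 49, 57, 121, 151, 151, 150, 151, 151, 151, 151, 150, 150, 151, 151, 150, 150, 171, 181, 196, 196, 196, 196, 196, 196, 196, 195, 195, 196, 164, 171, 183, 197, 196, 196, 195, 196, 197, 4]
top blob area 17 tray xy [[-41.0, -86.0, 24.0]]
top blob area 21 tray xy [[-42.0, -74.0, 24.0]]
top blob area 961 tray xy [[-48.0, 54.0, 24.0]]
top blob area 64 tray xy [[-65.0, 3.0, 24.0]]
top blob area 70 tray xy [[-71.0, -16.0, 24.0]]
```

play_rows --deltas '[[[0,0,0],[0,0.1,0],1],[[0,0.005,0],[0,0.1,0],1],[[0,0.014,0],[0,0,0],1],[[0,0.018,0],[0,0,0],1],[[0,0.018,0],[0,0,0],1],[[0,0.014,0],[0,0,0],1],[[0,0.006,0],[0,0,0],1],[[0,0,0],[0,0,0],1]]'

```text
time: 19.05
tool_pos: [568.0, -196.3, 81.3]
tcp_rot: [-179.6, 11.1, 111.4]
ft_force: [-0.3, -0.5, -2.6]
finger_gap: 29.1
```

```bash
python3 prof.py p17 43 26 50 22|grep -v -e ref
```

```text
tcp [ 572.4 -192.7   81.8] shift [ 1.6  5.4 -0.9] turn [-0.011 -0.191 -0.009]
mouth now tray [38.2 29.3 61.2] rot [-179.6   11.1  111.4] gap 29.1 t 19.05 F [-0.3 -0.5 -2.6]
now [106, 107, 122, 121, 121, 120, 120, 119, 119, 118, 118, 117, 117, 117, 116, 115, 115, 116, 64, 61, 61, 65, 133, 171, 170, 170, 170, 170, 170, 170, 170, 170, 170, 174, 193, 222, 220, 220, 220, 220, 220, 220, 219, 219, 219, 220, 168, 193, 193, 219, 219, 219, 218, 218, 217, 217, 219, 6]
top blob area 409 tray xy [[71.0, -62.0, 24.0]]
top blob area 55 tray xy [[78.0, 76.0, 24.0]]
top blob area 135 tray xy [[-60.0, -70.0, 24.0]]
top blob area 46 tray xy [[-43.0, -52.0, 24.0]]
top blob area 49 tray xy [[-77.0, -82.0, 24.0]]
top blob area 44 tray xy [[-43.0, 34.0, 24.0]]
```

play_rows --deltas '[[[0,0.003,0],[0,-0.1,0],1],[[0,0.002,-0.001],[0,-0.08,0],1],[[0.002,0,-0.001],[0,-0.03,0],1],[[0.002,0,0],[0,0,0],1]]'

```text
time: 19.65
tool_pos: [569.1, -192.5, 82.0]
tcp_rot: [-179.6, 23.5, 111.3]
ft_force: [0.6, 0.3, -2.5]
finger_gap: 29.4
```

```bash
python3 prof.py p18 43 26 50 24|grep -v -e ref -e top
```

```text
tcp [ 571.9 -191.6   83.8] shift [-0.9  3.  -1.6] turn [-0.013 -0.009 -0.011]
mouth now tray [40.7 26.5 48.7] rot [-179.6   23.5  111.3] gap 29.4 t 19.65 F [ 0.6  0.3 -2.5]
now [58, 58, 58, 58, 58, 58, 58, 58, 58, 58, 58, 58, 58, 57, 58, 57, 57, 57, 58, 57, 58, 66, 137, 169, 168, 168, 168, 168, 168, 168, 189, 211, 219, 219, 218, 218, 218, 218, 218, 217, 217, 218, 190, 168, 187, 191, 216, 218, 218, 218, 218, 218, 217, 218, 218, 218, 190, 9]
```

play_rows --deltas '[[[0,0.001,0],[0,-0.01,0],1],[[0,0,0],[0,0,0],1],[[0,0,0],[0,0,0],1]]'

```text
time: 20.12
tool_pos: [570.7, -193.8, 82.9]
tcp_rot: [-179.6, 24.1, 111.1]
ft_force: [-0.6, -0.3, -1.9]
finger_gap: 29.1
```

```bash
python3 prof.py p19 43 26 50 24|grep -v -e ref -e top
```

```text
tcp [ 571.9 -191.6   83.8] shift [ 1.1  1.9 -1.5] turn [-0.013  0.001 -0.014]
mouth now tray [41.9 24.4 49.1] rot [-179.6   24.1  111.1] gap 29.1 t 20.12 F [-0.6 -0.3 -1.9]
now [57, 56, 56, 56, 56, 57, 56, 56, 57, 57, 57, 56, 57, 56, 56, 56, 56, 56, 56, 57, 56, 65, 136, 167, 166, 166, 166, 189, 219, 217, 217, 216, 216, 216, 216, 216, 216, 216, 215, 171, 167, 178, 189, 210, 216, 216, 216, 216, 216, 216, 216, 215, 215, 202, 187, 189, 198, 7]
```

play_rows --deltas '[[[0,0.001,-0.001],[0,-0.03,0],1],[[0,0,0],[0,0,0],1],[[0,0,0],[0,0,0],1]]'

```text
time: 20.6
tool_pos: [571.6, -193.2, 83.9]
tcp_rot: [-179.6, 25.8, 111.1]
ft_force: [0.6, -1.7, -2.0]
finger_gap: 29.0
```

```bash
python3 prof.py p20 43 26 50 24|grep -v -e ref -e top
```

```text
tcp [ 571.9 -191.6   83.8] shift [ 1.3  0.9 -0.6] turn [-0.013  0.031 -0.014]
mouth now tray [42.9 23.5 48.3] rot [-179.6   25.8  111.1] gap 29.0 t 20.6 F [ 0.6 -1.7 -2. ]
now [55, 56, 55, 55, 55, 55, 56, 55, 55, 55, 55, 55, 55, 55, 55, 54, 55, 55, 120, 164, 164, 163, 179, 214, 212, 213, 213, 213, 212, 212, 192, 164, 164, 164, 184, 202, 214, 213, 213, 213, 213, 213, 213, 213, 213, 212, 172, 186, 188, 214, 213, 213, 213, 213, 213, 213, 215, 5]
```

play_rows --deltas '[[[0,0,0],[0,0,0],1],[[0,0,0],[0,0.03,0],1]]'

```text
time: 20.95
tool_pos: [571.3, -193.1, 83.5]
tcp_rot: [-179.6, 24.0, 111.1]
ft_force: [1.0, -0.3, -2.1]
finger_gap: 29.0
```

```bash
python3 prof.py p21 43 -58 50 10|grep -v -e ref -e top
```

```text
tcp [ 605.6 -275.6   68.8] shift [-75.6   2.6  49.7] turn [-0.011  0.244 -0.016]
mouth now tray [42.7 24.9 49.7] rot [-179.6   24.   111.1] gap 29.0 t 20.95 F [ 1.  -0.3 -2.1]
now [56, 56, 56, 55, 55, 55, 52, 139, 139, 141, 145, 141, 142, 141, 141, 141, 141, 131, 165, 164, 163, 161, 176, 212, 212, 212, 212, 212, 212, 189, 187, 214, 214, 212, 212, 212, 212, 212, 212, 212, 212, 208, 187, 214, 212, 212, 212, 213, 212, 211, 212, 212, 213, 161, 162, 162, 164, 9]
```

play_rows --deltas '[[[0,0,0],[0,0.15,0],1],[[0,0,0],[0,0.15,0],1],[[0,0,0],[0,0.12,0],1],[[0,0,0],[0,0,0],1]]'

```text
time: 21.55
tool_pos: [571.9, -193.5, 84.1]
tcp_rot: [-179.7, -0.5, 111.0]
ft_force: [0.3, -0.3, -1.4]
finger_gap: 29.0
```

```bash
python3 prof.py p22 43 -55 55 10|grep -v -e ref
```

```text
tcp [ 604.4 -272.8   73.8] shift [-85.8   2.    9.5] turn [-0.006 -0.184 -0.017]
mouth now tray [43.3 33.1 77.4] rot [-179.7   -0.5  111. ] gap 29.0 t 21.55 F [ 0.3 -0.3 -1.4]
now [55, 71, 135, 134, 133, 133, 133, 123, 253, 252, 252, 252, 252, 252, 252, 252, 255, 84, 231, 253, 227, 224, 173, 218, 217, 217, 216, 216, 216, 217, 181, 164, 188, 216, 216, 215, 216, 214, 214, 214, 214, 213, 213, 212, 162, 161, 161, 161, 161, 161, 160, 160, 160, 160, 160, 160, 162, 8]
top blob area 762 tray xy [[-17.0, 8.0, 24.0]]
top blob area 526 tray xy [[12.0, 16.0, 24.0]]
top blob area 144 tray xy [[43.0, 42.0, 24.0]]
```

Bay3 appears to have taken two tablets, leaving two inside with the first one protruding at the mouth. I'll raise the mouth and back up gently over bay2.

play_rows --deltas '[[[0,0,0],[0,0.1,0],1],[[0,0,0],[0,0.1,0],1],[[-0.004,0,0],[0,0,0],1],[[-0.01,0,0],[0,0,0],1],[[-0.016,0,0],[0,0,0],1],[[-0.018,0,0],[0,0,0],1],[[-0.018,0,0],[0,0,0],1],[[-0.01,0.001,0],[0,0,0],1]]'

```text
time: 22.65
tool_pos: [600.2, -258.0, 67.2]
tcp_rot: [-179.4, -11.4, 111.5]
ft_force: [0.2, 0.6, -1.8]
finger_gap: 29.0
```

```bash
python3 prof.py p23 43 -58 52 14|grep -v -e ref
```

```text
tcp [ 605.  -274.2   75.3] shift [-14.9  -1.6 -11.3] turn [-0.011 -0.443 -0.006]
mouth now tray [ 45.1 -37.2  73. ] rot [-179.4  -11.4  111.5] gap 29.0 t 22.65 F [ 0.2  0.6 -1.8]
now [73, 118, 117, 118, 118, 119, 119, 119, 119, 119, 108, 33, 45, 90, 121, 120, 120, 119, 249, 246, 246, 245, 221, 190, 192, 191, 191, 190, 190, 190, 145, 150, 165, 192, 191, 190, 190, 188, 188, 188, 187, 187, 187, 189, 141, 141, 141, 141, 141, 141, 141, 141, 140, 141, 141, 141, 142, 7]
top blob area 60 tray xy [[48.0, -80.0, 24.0]]
top blob area 71 tray xy [[49.0, -56.0, 24.0]]
top blob area 135 tray xy [[40.0, 46.0, 24.0]]
top blob area 38 tray xy [[-41.0, 35.0, 24.0]]
```

play_rows --deltas '[[[-0.006,0,-0.008],[0,0,0],1],[[-0.007,0,-0.006],[0,0,0],1],[[0,0,0],[0,-0.12,0],1],[[0,0,0],[0,-0.12,0],1],[[0,0,0],[0,-0.12,0],1],[[0,0,0],[0,-0.12,0],1],[[0,0,0],[0,0,0],1]]'

```text
time: 23.62
tool_pos: [607.5, -273.9, 81.0]
tcp_rot: [-179.5, 16.9, 111.8]
ft_force: [-0.1, 0.3, -1.0]
finger_gap: 29.3
```

```bash
python3 prof.py p24 43 -58 50 22|grep -v -e ref
```

```text
tcp [ 603.6 -270.7   81.8] shift [ 4.  -2.4 -2. ] turn [-0.01  -0.089 -0.003]
mouth now tray [ 45.6 -59.8  54.6] rot [-179.5   16.9  111.8] gap 29.3 t 23.62 F [-0.1  0.3 -1. ]
now [94, 94, 94, 94, 93, 93, 93, 92, 92, 92, 86, 61, 57, 47, 135, 138, 138, 139, 139, 139, 139, 140, 153, 186, 187, 187, 153, 153, 141, 141, 141, 150, 161, 185, 184, 184, 184, 183, 183, 183, 183, 183, 183, 183, 140, 141, 141, 141, 141, 141, 140, 140, 139, 139, 139, 139, 141, 5]
top blob area 262 tray xy [[44.0, 45.0, 24.0]]
top blob area 139 tray xy [[59.0, 58.0, 24.0]]
top blob area 28 tray xy [[-47.0, -53.0, 24.0]]
```

Tablet 4 is tipping out. I'll add tilt so both remaining tablets go.

play_rows --deltas '[[[0.002,-0.001,-0.001],[0,-0.06,0],1],[[0,-0.001,-0.001],[0,-0.06,0],1],[[0.001,0,0],[0,-0.04,0],1],[[0,0,0],[0,0,0],1],[[0,0,0],[0,0,0],1]]'

```text
time: 24.35
tool_pos: [609.6, -280.5, 89.1]
tcp_rot: [-179.9, 26.2, 111.1]
ft_force: [0.6, -0.2, -1.5]
finger_gap: 29.3
```

```bash
python3 prof.py p25 43 -56 50 28|grep -v -e ref -e top
```

```text
tcp [ 601.5 -265.4   87.8] shift [15.9 -2.2 -6.3] turn [-0.009 -0.032 -0.015]
mouth now tray [ 45.9 -71.9  53.1] rot [-179.9   26.2  111.1] gap 29.3 t 24.35 F [ 0.6 -0.2 -1.5]
now [113, 41, 42, 42, 42, 42, 42, 42, 43, 42, 42, 42, 43, 42, 43, 43, 79, 136, 134, 133, 132, 131, 145, 173, 173, 173, 172, 172, 163, 132, 132, 132, 132, 132, 132, 132, 132, 133, 132, 132, 132, 132, 132, 132, 132, 132, 132, 132, 132, 132, 132, 131, 131, 132, 132, 131, 133, 4]
```

play_rows --deltas '[[[0.012,-0.001,-0.005],[0,0.02,0],1],[[0.004,-0.001,0],[0,0,0],1]]'

```text
time: 24.7
tool_pos: [601.5, -265.6, 86.8]
tcp_rot: [-179.9, 24.9, 111.0]
ft_force: [0.6, 0.2, -1.4]
finger_gap: 29.2
```

```bash
python3 prof.py p26 43 -56 50 28|grep -v -e ref -e topp; python3 -c "
from h import *
print(r.sense()['joint_pos'].round(1))"
```

```text
tcp [ 601.5 -265.4   87.8] shift [-0.3  0.  -0.9] turn [-0.009 -0.054 -0.016]
mouth now tray [ 44.  -54.2  52.1] rot [-179.9   24.9  111. ] gap 29.2 t 24.7 F [ 0.6  0.2 -1.4]
now [123, 121, 121, 120, 120, 119, 119, 119, 118, 118, 40, 45, 82, 117, 118, 119, 124, 116, 116, 116, 116, 58, 112, 138, 137, 137, 137, 137, 138, 138, 138, 137, 137, 137, 137, 137, 137, 137, 137, 138, 137, 137, 137, 137, 137, 137, 137, 137, 137, 137, 136, 136, 137, 137, 136, 137, 138, 6]
top blob area 453 tray xy [[76.0, -40.0, 24.0]]
top blob area 219 tray xy [[-11.0, -32.0, 24.0]]
top blob area 304 tray xy [[-27.0, -46.0, 24.0]]
top blob area 102 tray xy [[39.0, 47.0, 24.0]]
[-16.6   7.  101.7 -23.3  57.8 -27.4]
```

The shaker looks empty. I'll level it, lift and look at the tray.

play_rows --deltas '[[[0,0,-0.02],[0,0.15,0],1],[[0,0,-0.03],[0,0.15,0],1],[[0,0,-0.04],[0,0.13,0],1],[[0,0,-0.03],[0,0,0],1],[[-0.04,-0.02,0],[0,0,0],1],[[-0.05,-0.03,0],[0,0,0],1],[[-0.03,-0.03,0],[0,0,0],1],[[0,0,0],[0,0,0],1]]'

```text
time: 25.8
tool_pos: [560.4, -387.7, 203.2]
tcp_rot: [-179.7, -0.5, 111.4]
ft_force: [-0.3, 0.2, -2.3]
finger_gap: 28.7
```

```bash
python3 prof.py q1 0 0 50 0|grep -v -e ref; python3 - <<'E'
from h import *
a=cv2.imread("pics/q1t.png")[160:320,320:480];b=eyes.snapshot("side")[:,:,::-1][150:260,250:400]
v=np.hstack([cv2.resize(a,(400,400),interpolation=2),cv2.resize(b,(400,400),interpolation=2)])
cv2.imwrite("pics/q1c.png",v)
E
```

```text
tcp [ 544.9 -239.8   57.4] shift [141.9  40.3 146.9] turn [-0.004 -0.009 -0.01 ]
mouth now tray [ -40.  -142.9  196.4] rot [-179.7   -0.5  111.4] gap 28.7 t 25.8 F [-0.3  0.2 -2.3]
now [41, 41, 41, 23, 56, 53, 53, 36, 79, 79, 78, 78, 79, 79, 101, 138, 146, 145, 146, 147, 147, 92, 117, 111, 112, 112, 111, 111, 111, 111, 111, 111, 111, 110, 110, 110, 110, 109, 109, 109, 109, 109, 108, 108, 108, 107, 107, 107, 107, 107, 107, 107, 107, 107, 107, 106, 108, 3]
top blob area 53 tray xy [[45.0, -59.0, 24.0]]
top blob area 75 tray xy [[44.0, -31.0, 24.0]]
top blob area 134 tray xy [[40.0, 46.0, 24.0]]
top blob area 53 tray xy [[-44.0, -52.0, 24.0]]
top blob area 49 tray xy [[-43.0, 34.0, 24.0]]
```

View pics/q1c.png

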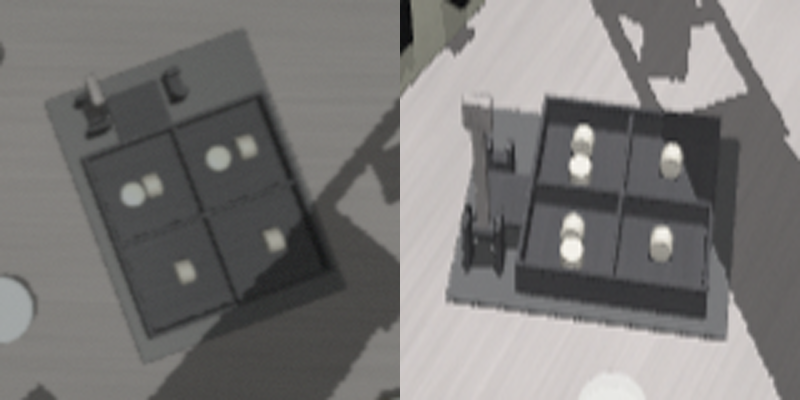

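All six are in the tray: one each in bay0 and bay1 (lower bays), two each in bay2 and bay3 (upper bays). Next I carry the empty shaker back.

play_rows --deltas '[[[0.03,0.007,0],[0,0,0],1],[[0.05,0.012,0],[0,0,0],1],[[0.05,0.012,0],[0,0,0],1],[[0.05,0.012,0],[0,0,0],1],[[0.05,0.012,0],[0,0,0],1],[[0.05,0.012,0],[0,0,0],1],[[0.05,0.012,0],[0,0,0],1],[[0.05,0.012,0],[0,0,0],1]]'

```text
time: 26.95
tool_pos: [504.1, 23.1, 207.3]
tcp_rot: [179.9, -0.6, 112.3]
ft_force: [0.1, 0.8, -1.4]
finger_gap: 29.0
```

play_rows --deltas '[[[0.05,0.012,0],[0,0,0.08],1],[[0.04,0.01,0],[0,0,0.16],1],[[0,0,0],[0,0,0.17],1],[[0,0,0],[0,0,0.17],1],[[0,0,0],[0,0,0.17],1],[[0,0,0],[0,0,0.17],1],[[0,0,0],[0,0,0.17],1],[[0,0,0],[0,0,0.17],1]]'

```text
time: 27.95
tool_pos: [486.7, 134.9, 210.3]
tcp_rot: [-179.5, -0.6, 39.3]
ft_force: [-0.5, -0.0, -1.4]
finger_gap: 29.0
```

play_rows --deltas '[[[0,0,0],[0,0,0.17],1],[[0,0,0],[0,0,0.17],1],[[0,0,0],[0,0,0.17],1],[[0,0,0],[0,0,0.1],1],[[0,0,0],[0,0,0],1]]'

```text
time: 28.58
tool_pos: [483.4, 141.9, 211.1]
tcp_rot: [-179.2, -0.3, 3.8]
ft_force: [-0.2, -0.6, -1.6]
finger_gap: 28.8
```

```bash
cat > to.py <<'E'
from h import *
import sys
a=list(map(float,sys.argv[1:]))
s=r.sense(); M=Ro.from_euler("xyz",s["tcp_rot"],degrees=True)
print(s["time"],s["tool_pos"].round(1),s["tcp_rot"].round(2),round(s["finger_gap"],1),s["ft_force"].round(1))
print("shift",M.inv().apply(np.array(a[:3])-s["tool_pos"]).round(1),"turn",(M.inv()*Ro.from_euler("xyz",[180,0,a[3]],degrees=True)).as_rotvec().round(4))
E
python3 to.py 489 142.3 40 0.5
```

```text
28.575 [483.4 141.9 211.1] [-179.17   -0.27    3.81] 28.8 [-0.2 -0.6 -1.6]
shift [  4.8   2.5 171.1] turn [-0.0147 -0.0043  0.0577]
```

play_rows --deltas '[[[0.005,0.002,0.03],[-0.015,-0.004,0.058],1],[[0,0,0.04],[0,0,0],1],[[0,0,0.04],[0,0,0],1],[[0,0,0.035],[0,0,0],1],[[0,0,0.02],[0,0,0],1],[[0,0,0],[0,0,0],1],[[0,0,0],[0,0,0],1]]'

```text
time: 29.45
tool_pos: [488.7, 146.3, 44.6]
tcp_rot: [-179.9, -0.3, 1.9]
ft_force: [0.3, 0.3, -2.0]
finger_gap: 29.4
```

```bash
python3 to.py 489 142.3 15 0.5
```

```text
29.45 [488.7 146.3  44.6] [-179.94   -0.35    1.9 ] 29.4 [ 0.3  0.3 -2. ]
shift [ 0.   4.  29.6] turn [-0.0011 -0.0061  0.0245]
```

play_rows --deltas '[[[0,0.004,0.012],[0,-0.004,0.02],1],[[0,0,0.009],[0,0,0],1],[[0,0,0],[0,0,0],1],[[0,0,0],[0,0,0],1]]'

```text
time: 29.95
tool_pos: [491.0, 142.5, 24.9]
tcp_rot: [-179.9, -0.4, 0.7]
ft_force: [-0.1, 0.9, -2.1]
finger_gap: 29.0
```

play_rows --deltas '[[[0,0,0.003],[0,0,0],1],[[0,0,0.002],[0,0,0],1],[[0,0,0],[0,0,0],1]]'

```text
time: 30.32
tool_pos: [491.4, 142.6, 20.0]
tcp_rot: [-179.9, -0.4, 0.7]
ft_force: [-0.7, -0.4, -1.1]
finger_gap: 29.2
```

play_rows --deltas '[[[0,0,0.003],[0,0,0],1],[[0,0,0.001],[0,0,0],1],[[0,0,0],[0,0,0],1]]'

```text
time: 30.7
tool_pos: [491.5, 142.7, 15.8]
tcp_rot: [-179.9, -0.4, 0.7]
ft_force: [-0.7, 0.3, -1.3]
finger_gap: 29.1
```

play_rows --deltas '[[[0,0,0.002],[0,0,0],1],[[0,0,0.0],[0,0,0],1]]'

```text
time: 30.95
tool_pos: [492.0, 142.8, 14.4]
tcp_rot: [-179.9, -0.5, 0.7]
ft_force: [-0.4, 0.7, -1.3]
finger_gap: 29.3
```

play_rows --deltas '[[[0,0,0.002],[0,0,0],1],[[0,0,0.0],[0,0,0],1]]'

```text
time: 31.2
tool_pos: [492.4, 143.1, 14.7]
tcp_rot: [-179.9, -0.5, 0.8]
ft_force: [-0.4, -1.0, -1.9]
finger_gap: 28.6
```

play_rows --deltas '[[[0,0,0.002],[0,0,0],1],[[0,0,0.0],[0,0,0],1]]'

```text
time: 31.45
tool_pos: [493.0, 143.4, 14.5]
tcp_rot: [-179.9, -0.5, 0.8]
ft_force: [-0.7, -0.5, 0.3]
finger_gap: 29.2
```

Contact: z has stopped at 14.5 and the weight is off the wrist. I'll release and rise.

play_rows --deltas '[[[0,0,0],[0,0,0],0.6],[[0,0,0],[0,0,0],0.3],[[0,0,0],[0,0,0],0],[[0,0,0],[0,0,0],0],[[0,0,0],[0,0,0],0]]'

```text
time: 32.08
tool_pos: [493.1, 143.4, 13.7]
tcp_rot: [-179.8, -0.5, 0.8]
ft_force: [0.2, -0.6, -0.3]
finger_gap: 85.5
```

play_rows --deltas '[[[0,0,-0.015],[0,0,0],0],[[0,0,-0.03],[0,0,0],0],[[0,0,-0.05],[0,0,0],0],[[0,0,-0.05],[0,0,0],0],[[0,0,-0.04],[0,0,0],0],[[0,0,0],[0,0,0],0.7],[[0,0,0],[0,0,0],1]]'

```text
time: 32.95
tool_pos: [491.2, 142.8, 210.4]
tcp_rot: [-179.8, -0.7, 0.8]
ft_force: [0.4, -1.0, 0.3]
finger_gap: 51.6
```

```bash
python3 - <<'E'
from h import *
s=r.sense();print(s["tool_pos"],s["tcp_rot"],s["finger_gap"])
C=cam("wrist"); im=eyes.snapshot("wrist"); cv2.imwrite("pics/z1.png",im[:,:,::-1])
t=eyes.snapshot("top");cv2.imwrite("pics/z1t.png",t[:,:,::-1]);sd=eyes.snapshot("side");cv2.imwrite("pics/z1s.png",sd[:,:,::-1])
# shaker roof: light region on the black mat
g=cv2.cvtColor(im,cv2.COLOR_RGB2GRAY)
ins=np.zeros(g.shape,np.uint8);cv2.fillConvexPoly(ins,proj(C,[[580,193,3],[575,99,3],[393,109,3],[398,203,3]]).astype(int),1)
m=((g>70)&(ins>0)).astype(np.uint8);m=cv2.morphologyEx(m,cv2.MORPH_CLOSE,np.ones((25,25)))
n,l,st,ce=cv2.connectedComponentsWithStats(m);i=1+st[1:,4].argmax()
c,_=cv2.findContours((l==i).astype(np.uint8),0,2);rc=cv2.minAreaRect(max(c,key=len));print(rc);B=ray(C,cv2.boxPoints(rc),20);print(B.round(1).tolist(),B.mean(0).round(1))
# bar pad: bright light grey points near the hinge in side and top views
for nm,i,z in(("top",t,0),("side",sd,0)):
    Cc=cam(nm);h=TC+Ro.from_euler("z",TY,degrees=True).apply([[120,65,41],[120,65,148],[120,40,145]]);print(nm,proj(Cc,h).round(1).tolist())
E
```

```text
[491.16745402 142.80018358 210.41228035] [-179.81142472   -0.73829417    0.7746523 ] 51.61754987109043
((312.97906494140625, 207.97959899902344), (154.57839965820312, 44.16131591796875), 89.20976257324219)
[[558.7, 168.5, 20.0], [559.8, 128.1, 20.0], [406.2, 121.7, 20.0], [404.8, 167.3, 20.0]] [482.4 146.4  20. ]
top [[356.0, 204.9], [359.2, 195.3], [370.7, 191.4]]
side [[281.4, 213.3], [279.2, 179.9], [281.3, 173.9]]
```

The shaker stands upright and flat at about (482,145), on the mat. Next is the latch. I'll turn to yaw 21.8 so that tool +y is tray −y, and come to the open side of the bar from above.

```bash
python3 - <<'E'
from h import *
print("objective",ray(cam("top"),[[313,180]],50))
P=lambda y,z:TC+Ro.from_euler("z",TY,degrees=True).apply([126,y,z])
print(P(125,200))
t=cv2.imread("pics/z1t.png")[180:215,335:395].max(2)
for row in t[::2,::2]: print(*row)
E
python3 to.py 591 -15 210 21.8
```

```text
objective [[660.33476761  24.97016158  50.        ]]
[591.06823474 -15.14692436 200.        ]
127 127 127 127 127 128 127 126 126 125 126 127 127 125 124 125 123 123 126 125 124 125 124 124 125 124 125 119 100 99
128 128 129 127 127 129 129 128 128 128 127 126 127 129 126 126 127 125 126 127 125 126 125 125 121 115 101 99 96 96
129 129 128 129 129 128 127 127 128 126 126 125 126 126 127 126 126 126 125 124 125 122 114 106 98 97 97 96 98 98
126 128 125 127 127 127 127 126 127 127 125 126 126 126 125 124 127 125 123 120 105 101 97 98 100 97 94 84 92 98
126 126 126 127 126 126 125 126 125 125 123 121 124 124 125 124 119 114 100 100 97 98 97 99 97 88 75 70 73 95
127 128 128 126 127 128 127 127 126 123 124 121 124 123 113 104 98 98 99 99 100 99 98 97 92 56 58 62 78 96
128 128 128 127 128 128 129 127 127 122 129 127 103 105 98 99 101 100 100 98 96 97 86 79 84 49 61 71 75 94
131 129 131 130 129 130 130 128 125 111 114 133 112 99 98 100 99 100 96 88 79 74 73 73 86 66 50 71 71 84
128 128 128 128 126 122 117 105 101 90 89 136 125 99 100 97 93 84 77 74 74 74 73 74 79 81 43 66 76 76
128 127 126 
[... 322 characters left out ...]
59 56 53 56 59 75 75 74 71 71 75 73 72 73 73 73 89 98 98 99
127 128 101 101 103 101 102 104 103 87 56 58 59 58 77 70 73 73 73 73 74 73 72 69 72 75 79 98 98 95
128 126 120 100 101 103 103 101 103 99 69 66 61 61 71 66 72 73 72 74 71 73 71 73 72 71 77 90 82 71
129 130 128 103 104 103 103 102 103 100 71 66 67 62 57 82 74 73 72 73 72 75 73 71 72 73 69 65 54 59
130 130 129 115 98 102 102 102 101 96 62 53 44 42 75 91 70 72 71 73 74 73 72 71 64 59 53 58 71 71
129 128 129 121 98 105 102 104 102 92 46 53 71 91 101 101 82 74 71 77 74 68 56 53 59 69 67 52 72 70
33.1 [490.7 142.7 209.2] [-179.83   -0.63    0.77] 28.3 [ 0.6 -0.  -0.7]
shift [ 9.810e+01  1.591e+02 -1.000e-01] turn [-0.0009 -0.0115 -0.3669]
```

play_rows --deltas '[[[0.03,0.049,0],[0,0,0],1],[[0.03,0.049,0],[0,0,0],1],[[0.025,0.04,0],[0,0,0],1],[[0.006,0.011,0],[0,0,-0.12],1],[[0,0,0],[0,0,-0.13],1],[[0,0,0],[0,-0.01,-0.11],1],[[0,0,0],[0,0,0],1]]'

```text
time: 33.98
tool_pos: [580.8, -9.3, 197.7]
tcp_rot: [-179.5, 0.9, 22.0]
ft_force: [-0.5, -0.3, 0.2]
finger_gap: -0.0
```

```bash
python3 to.py 591 -15 100 21.8
```

```text
33.975 [580.8  -9.3 197.7] [-179.53    0.88   22.04] -0.0 [-0.5 -0.3  0.2]
shift [ 8.8 10.  97.5] turn [-0.0082  0.0154  0.004 ]
```

play_rows --deltas '[[[0.009,0.003,0.03],[-0.008,0.015,0.004],1],[[0,0,0.04],[0,0,0],1],[[0,0,0.02],[0,0,0],1],[[0,0,0],[0,0,0],1],[[0,0,0],[0,0,0],1]]'

```text
time: 34.6
tool_pos: [588.2, -7.8, 102.9]
tcp_rot: [-179.9, 0.2, 21.1]
ft_force: [0.8, -0.3, 0.7]
finger_gap: 0.2
```

```bash
cat > tr.py <<'E'
from h import *
s=r.sense(); p=Ro.from_euler("z",-TY,degrees=True).apply(s["tool_pos"]-TC)
print("tray xyz",p.round(1),s["tcp_rot"].round(1),"F",s["ft_force"].round(1),round(s["time"],2))
E
python3 tr.py; python3 - <<'E'
from h import *
im=eyes.snapshot("wrist");cv2.imwrite("pics/l1.png",im[:,:,::-1])
s2=eyes.snapshot("side");cv2.imwrite("pics/l1c.png",np.hstack([im[:,:,::-1][:,:],cv2.resize(s2[:,:,::-1][130:250,240:300],(240,480))])[:, :800])
E
```

```text
tray xyz [126.1 132.9 102.9] [-179.9    0.2   21.1] F [ 0.8 -0.3  0.7] 34.6
```

play_rows --deltas '[[[0,0.02,0],[0,0,0],1],[[0,0.02,0],[0,0,0],1],[[0,0.015,0],[0,0,0],1],[[0,0.014,0],[0,0,0],1],[[0,0.012,0],[0,0,0],1],[[0,0,0],[0,0,0],1]]'

```text
time: 35.45
tool_pos: [621.5, -90.1, 105.9]
tcp_rot: [180.0, -0.1, 21.0]
ft_force: [-0.3, -0.3, -0.9]
finger_gap: 0.4
```

```bash
python3 tr.py
```

```text
tray xyz [126.4  44.1 105.9] [ 1.8e+02 -1.0e-01  2.1e+01] F [-0.3 -0.3 -0.9] 35.45
```

```bash
python3 - <<'E'
from h import *
s2=eyes.snapshot("side");cv2.imwrite("pics/l2s.png",s2[:,:,::-1])
a=cv2.imread("pics/l1c.png");z=cv2.imread("pics/z1s.png").max(2);b=s2.max(2)
for i in(z,b):
    print("--")
    for row in i[168:222:5,264:312:4]: print(*row)
C=cam("side");h=np.array([120,65,41.])
for th in(100,90,70,60): 
    q=np.radians(th);print(th,proj(C,TC+Ro.from_euler("z",TY,degrees=True).apply(h+107*np.array([0,-np.cos(q),np.sin(q)]))).round())
E
```

```text
--
26 27 25 25 23 21 34 191 188 193 192 193
27 26 25 27 26 22 23 190 193 193 195 193
26 24 25 24 26 23 64 192 194 196 105 52
27 25 26 25 25 35 110 118 118 117 51 61
22 23 23 25 67 24 115 106 118 117 64 94
27 29 22 22 22 23 93 41 117 96 91 95
26 24 28 25 23 94 95 92 100 66 94 93
28 24 28 23 56 91 92 92 91 48 57 55
27 25 20 21 99 94 87 91 96 89 96 93
23 37 18 19 80 87 42 64 82 96 95 93
24 151 22 19 64 98 42 87 44 95 93 95
--
191 197 117 25 38 114 189 200 197 202 201 203
198 200 197 27 44 107 191 201 203 203 204 203
200 193 199 137 105 91 202 202 204 205 110 56
197 173 102 102 107 75 107 124 124 124 53 65
103 101 101 100 105 72 67 75 121 123 67 98
103 101 100 102 106 80 52 40 67 73 81 99
101 102 101 85 108 75 55 99 107 69 58 55
102 102 100 66 145 72 71 96 96 49 58 60
102 103 104 42 109 97 90 95 101 95 100 98
103 102 77 38 59 59 45 67 85 100 100 98
100 102 67 38 66 103 43 93 48 99 97 99
100 [[278. 186.]]
90 [[279. 180.]]
70 [[282. 172.]]
60 [[284. 170.]]
```

```bash
python3 - <<'E'
from h import *
im=eyes.snapshot("wrist")[:,:,::-1];s2=cv2.imread("pics/l2s.png");l1=cv2.imread("pics/l1.png")
v=np.hstack([cv2.resize(im,(400,300)),cv2.resize(l1,(400,300))])
w=np.hstack([cv2.resize(s2[150:240,240:360],(400,300),interpolation=2),cv2.resize(eyes.snapshot("top")[:,:,::-1][160:235,325:425],(400,300),interpolation=2)])
cv2.imwrite("pics/l2.png",np.clip(255*(np.vstack([v,w])/255.)**.7,0,255).astype(np.uint8))
E
```

```text
(no output)
```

View pics/l2.png

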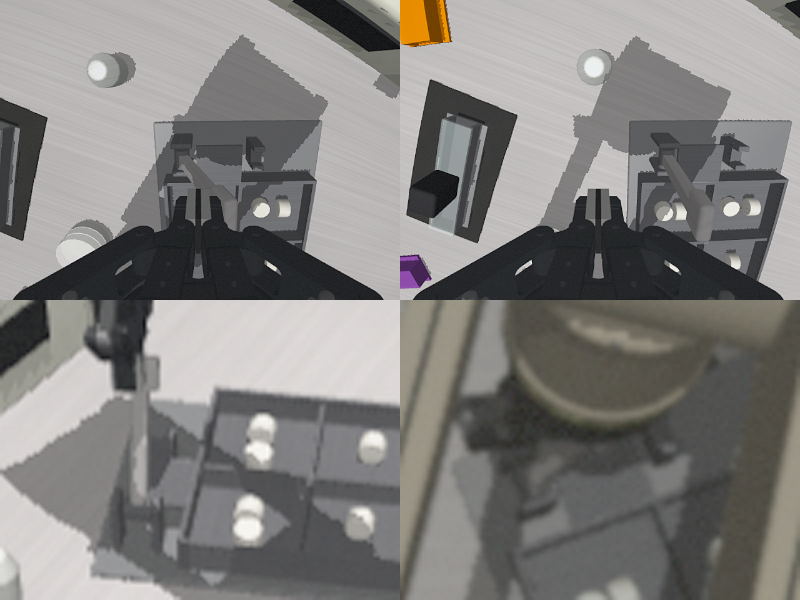

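The wrist view shows the fingers at about (198,195), just against the bar on its open side, with the pad at about (225,205) already swung a little. I'll continue around the arc.

play_rows --deltas '[[[0,0.011,0.007],[0,0,0],1],[[0,0.011,0.008],[0,0,0],1],[[0,0.01,0.01],[0,0,0],1],[[0,0.01,0.012],[0,0,0],1],[[0,0,0],[0,0,0],1]]'

```text
time: 36.22
tool_pos: [637.0, -129.9, 65.6]
tcp_rot: [-180.0, -0.1, 21.2]
ft_force: [-0.2, 0.8, 0.1]
finger_gap: -0.1
```

```bash
python3 tr.py
```

```text
tray xyz [126.    1.4  65.6] [-1.80e+02 -1.00e-01  2.12e+01] F [-0.2  0.8  0.1] 36.23
```

play_rows --deltas '[[[0,0.01,0.009],[0,0,0],1],[[0,0.01,0.01],[0,0,0],1],[[0,0.009,0.008],[0,0,0],1],[[0,0.006,0.006],[0,0,0],1],[[0,0,0],[0,0,0],1]]'

```text
time: 36.85
tool_pos: [650.3, -164.6, 29.8]
tcp_rot: [-180.0, -0.0, 21.2]
ft_force: [-0.3, -0.3, 1.1]
finger_gap: 0.2
```

```bash
python3 tr.py
```

```text
tray xyz [125.5 -35.8  29.8] [-180.    -0.    21.2] F [-0.3 -0.3  1.1] 36.85
```

play_rows --deltas '[[[0,0.006,0.004],[0,0,0],1],[[0,0,0.004],[0,0,0],1],[[0,0,0],[0,0,0],1]]'

```text
time: 37.22
tool_pos: [653.1, -170.6, 22.0]
tcp_rot: [180.0, -0.1, 21.2]
ft_force: [-0.3, -0.6, -0.4]
finger_gap: 0.0
```

play_rows --deltas '[[[0,0,0.003],[0,0,0],1],[[0,0,0.002],[0,0,0],1]]'

```text
time: 37.48
tool_pos: [653.5, -170.5, 17.4]
tcp_rot: [180.0, -0.1, 21.2]
ft_force: [-0.8, -0.8, 0.6]
finger_gap: -0.0
```

play_rows --deltas '[[[0,0,0.003],[0,0,0],1],[[0,0,0.0],[0,0,0],1]]'

```text
time: 37.72
tool_pos: [653.4, -170.3, 14.0]
tcp_rot: [180.0, -0.1, 21.2]
ft_force: [-1.2, -1.3, 0.5]
finger_gap: -0.1
```

```bash
python3 tr.py
```

```text
tray xyz [126.2 -42.2  14. ] [ 1.80e+02 -1.00e-01  2.12e+01] F [-1.2 -1.3  0.5] 37.73
```

play_rows --deltas '[[[0,0,0.003],[0,0,0],1],[[0,0,0.0],[0,0,0],1]]'

```text
time: 37.98
tool_pos: [653.7, -170.4, 11.1]
tcp_rot: [179.9, -0.1, 21.2]
ft_force: [-0.4, 0.3, -0.3]
finger_gap: -0.0
```

play_rows --deltas '[[[0,0,0.003],[0,0,0],1],[[0,0,0.0],[0,0,0],1]]'

```text
time: 38.22
tool_pos: [654.6, -170.5, 11.3]
tcp_rot: [179.9, -0.2, 21.2]
ft_force: [0.1, -0.2, -0.1]
finger_gap: 0.1
```

```bash
python3 tr.py; python3 - <<'E'
from h import *
cv2.imwrite("pics/m1.png",eyes.snapshot("wrist")[:,:,::-1]);cv2.imwrite("pics/m1s.png",eyes.snapshot("side")[:,:,::-1])
b=cv2.imread("pics/m1s.png").max(2);C=cam("side")
T=lambda p:TC+Ro.from_euler("z",TY,degrees=True).apply(p)
for th in(0,8,15,30,90):
    q=np.radians(th);print(th,[proj(C,T(np.array([120,65,41.])+d*np.array([0,-np.cos(q),np.sin(q)])+5*np.array([0,np.sin(q),np.cos(q)])))[0].round(1).tolist() for d in(20,50,80,107,119)])
for v in range(160,222,3): print(v,*b[v,258:330:3])
E
```

```text
tray xyz [127.3 -42.8  11.3] [179.9  -0.2  21.2] F [ 0.1 -0.2 -0.1] 38.23
0 [[282.8, 206.2], [285.0, 198.1], [287.1, 190.1], [288.9, 183.2], [289.7, 180.2]]
8 [[282.7, 205.7], [284.8, 196.3], [286.8, 187.2], [288.6, 179.3], [289.4, 175.8]]
15 [[282.5, 205.3], [284.5, 195.1], [286.5, 185.1], [288.2, 176.2], [289.0, 172.4]]
30 [[282.2, 204.9], [283.9, 193.3], [285.5, 181.7], [287.0, 171.5], [287.6, 166.9]]
90 [[280.6, 208.8], [280.0, 199.6], [279.4, 190.1], [278.8, 181.3], [278.6, 177.3]]
160 131 132 130 115 101 104 105 32 70 30 23 25 198 205 205 204 205 210 209 209 204 206 211 208
163 130 130 129 156 105 153 204 51 70 23 20 25 205 204 204 206 208 207 207 203 205 210 206 211
166 129 121 203 200 203 204 177 61 67 44 27 42 201 204 207 208 208 206 204 206 209 208 209 212
169 161 202 198 201 204 174 62 67 54 30 29 67 105 176 207 208 209 204 206 208 208 208 212 212
172 202 199 201 203 104 105 49 45 37 26 24 99 107 106 169 207 207 206 208 211 207 212 211 208
175 198 201 105 105 103 103 104 33 26 24 35 102 106 106 106 107 193 206 213 206 214 211 208 211
178 114 106 106 103 104 103 105 104 72 
[... 582 characters left out ...]
 172 82 55
199 203 205 200 202 111 104 76 68 99 105 57 84 101 101 61 98 100 101 100 133 159 110 90 56
202 202 201 202 201 203 112 69 68 197 208 52 54 55 101 56 56 61 58 59 52 53 54 51 52
205 200 203 200 203 203 204 121 78 199 114 57 54 55 54 60 71 66 62 58 56 54 52 52 53
208 202 199 204 204 205 156 58 101 199 87 93 57 54 52 97 102 101 86 59 86 55 54 54 53
211 201 204 202 205 203 100 45 109 107 70 53 80 65 44 87 102 60 55 134 142 119 56 55 56
214 205 202 206 205 203 93 44 68 72 54 44 67 72 45 55 56 54 55 138 138 116 57 56 56
217 205 207 206 203 189 92 46 124 68 58 46 68 94 43 54 57 54 55 141 142 88 56 56 57
220 208 209 204 204 154 106 46 68 68 58 45 126 103 87 56 56 55 56 143 147 102 56 55 55
```

play_rows --deltas '[[[0,0,0.004],[0,0,0],1]]'

```text
time: 38.45
tool_pos: [655.1, -170.5, 10.2]
tcp_rot: [179.9, -0.2, 21.2]
ft_force: [-20.0, 7.7, 42.6]
finger_gap: -0.2
```

play_rows --deltas '[[[-0.001,0,0.005],[0,0,0],1]]'

```text
time: 38.58
tool_pos: [655.2, -170.6, 10.3]
tcp_rot: [179.8, -0.3, 21.2]
ft_force: [-20.3, 9.1, 42.3]
finger_gap: 0.2
```

The stop is firm. I'll retreat straight up and check the bar.

play_rows --deltas '[[[0,0,-0.01],[0,0,0],1],[[0,0,-0.03],[0,0,0],1],[[0,0,-0.05],[0,0,0],1],[[0,0,-0.05],[0,0,0],1],[[0,-0.03,-0.04],[0,0,0],1],[[-0.06,0,0],[0,0,0],1],[[-0.06,0,0],[0,0,0],1],[[-0.04,0,0],[0,0,0],1]]'

```text
time: 39.58
tool_pos: [491.4, -199.4, 193.0]
tcp_rot: [179.9, -0.3, 21.5]
ft_force: [-0.4, -0.0, 0.3]
finger_gap: 0.2
```

play_rows --deltas '[[[-0.02,0,0],[0,0,0],1],[[0,0,0],[0,0,0],1]]'

```text
time: 39.83
tool_pos: [470.0, -207.9, 192.5]
tcp_rot: [179.9, -0.2, 21.3]
ft_force: [0.9, 0.4, -0.4]
finger_gap: 0.1
```

```bash
python3 tr.py; python3 - <<'E'
from h import *
T=lambda p:TC+Ro.from_euler("z",TY,degrees=True).apply(p)
for n in("wrist","side","top"):
    C=cam(n);im=eyes.snapshot(n);cv2.imwrite(f"pics/n_{n}.png",im[:,:,::-1])
    g=im.max(2)
    for th in(0,6,12):
        q=np.radians(th);print(n,th,[proj(C,T(np.array([120,65,41.])+d*np.array([0,-np.cos(q),np.sin(q)])+5*np.array([0,np.sin(q),np.cos(q)])))[0].round(1).tolist() for d in(15,50,107,120)])
    u,v=proj(C,T([120,-42,46]))[0].astype(int);k={"wrist":4,"side":2,"top":2}[n]
    print("at pad px",u,v)
    if 0<u<640 and 0<v<480:
        for y in range(v-10*k,v+12*k,k): print(y,*g[max(y,0),max(u-12*k,0):u+12*k:k])
E
```

```text
tray xyz [-57.9  -9.  192.5] [179.9  -0.2  21.3] F [ 0.9  0.4 -0.4] 39.83
wrist 0 [[235.5, -17.5], [282.2, -18.8], [358.7, -19.4], [376.1, -19.3]]
wrist 6 [[234.3, -18.1], [280.5, -21.1], [358.8, -24.5], [377.0, -24.9]]
wrist 12 [[232.8, -18.7], [278.0, -23.4], [357.1, -29.8], [376.0, -31.0]]
at pad px 358 -19
side 0 [[282.4, 207.6], [285.0, 198.1], [288.9, 183.2], [289.8, 180.0]]
side 6 [[282.3, 207.3], [284.8, 196.7], [288.7, 180.2], [289.6, 176.5]]
side 12 [[282.3, 207.1], [284.6, 195.6], [288.4, 177.5], [289.2, 173.4]]
at pad px 288 183
163 120 145 145 99 99 189 192 190 188 194 193 191 189 190 191 191 194 192 192 192 194 195 194 195
165 174 187 188 152 193 193 190 189 192 194 190 190 191 190 192 192 192 193 191 194 197 193 196 195
167 187 187 190 192 193 192 189 191 192 191 189 191 193 193 193 191 191 192 195 195 194 196 196 195
169 187 188 191 192 191 188 190 190 192 189 191 191 192 193 192 192 192 197 196 195 194 196 196 192
171 189 192 192 191 189 190 189 192 189 191 191 191 193 191 191 193 196 194 195 195 195 198 193 194
173 190 193 192 188 189 190 190 189 191 191 192 192 192
[... 2924 characters left out ...]
194 83 94 118 128 131 131 129 123 97 86 77 94 114 92 90 80 93 96 94 94 94 94 92 94
196 126 132 131 133 127 118 84 71 72 74 84 66 87 91 95 95 95 94 94 95 93 92 90 84
198 132 132 118 93 69 62 41 46 52 69 94 96 96 95 95 96 94 96 96 92 88 77 70 57
200 101 84 68 70 73 83 46 42 61 92 95 96 95 97 97 96 95 88 80 70 61 51 58 55
202 72 69 73 73 73 83 85 91 95 98 95 96 95 97 93 85 75 64 57 52 62 68 71 64
204 71 71 71 71 70 77 95 95 97 97 95 94 89 77 70 58 53 58 68 69 71 69 70 68
206 71 71 70 71 70 72 88 99 95 88 82 70 59 51 57 65 68 73 70 71 70 70 72 67
208 72 71 73 72 71 72 79 86 74 64 53 56 61 68 70 72 70 70 71 70 73 69 69 53
210 71 72 70 71 71 72 67 59 52 59 68 69 69 70 71 70 69 70 72 72 71 70 50 41
```

```bash
python3 - <<'E'
from h import *
T=lambda p:TC+Ro.from_euler("z",TY,degrees=True).apply(p)
for n in("side","top"):
    C=cam(n)
    for th in(0,5,10):
        q=np.radians(th);P=proj(C,[T(np.array([120+x,65,41.])+d*np.array([0,-np.cos(q),np.sin(q)])+5*np.array([0,np.sin(q),np.cos(q)])) for x in(-13,13) for d in(94,120)]);print(n,th,P.min(0).round(1),P.max(0).round(1),P.mean(0).round(1))
g=cv2.imread("pics/n_side.png").max(2)
for v in range(176,191): print(v,*g[v,280:300])
t=cv2.imread("pics/n_top.png").max(2)
Rt=Ro.from_euler("z",-TY,degrees=True)
print(Rt.apply(ray(cam("top"),[[401.5,188.5]],46)-TC), Rt.apply(ray(cam("side"),[[289,183]],46)-TC))
E
python3 prof.py n2 0 0 50 0|grep top
```

```text
side 0 [283.1 179.5] [294.8 187. ] [288.9 183.2]
side 5 [282.9 176.6] [294.6 184.8] [288.8 180.7]
side 10 [282.6 174. ] [294.4 182.8] [288.5 178.4]
top 0 [393.4 180.7] [408.4 195.4] [400.9 188. ]
top 5 [393.6 179.7] [408.8 194.8] [401.2 187.3]
top 10 [393.4 178.9] [408.9 194.3] [401.2 186.6]
176 190 190 192 191 191 190 190 190 191 191 194 195 195 196 197 196 196 197 196 196
177 190 192 191 191 190 190 190 191 193 193 195 196 195 195 196 194 195 197 195 198
178 190 191 178 175 188 191 191 193 195 196 196 195 194 193 192 194 195 196 198 198
179 190 181 144 134 163 177 192 193 192 190 189 185 187 181 177 193 196 197 198 198
180 188 151 124 119 111 159 189 189 188 184 181 178 179 172 145 172 175 178 177 177
181 188 138 120 119 107 175 186 187 187 186 185 185 187 186 138 133 130 131 131 130
182 178 143 121 118 127 183 187 187 188 188 185 186 187 182 125 118 119 119 119 118
183 152 123 118 117 160 189 188 184 186 193 193 188 191 177 109 115 119 118 118 119
184 136 119 119 119 186 190 189 190 191 201 197 189 191 163 107 116 118 118 119 118
185 133 120 119 111 173 183 184 194 196 195 177 190 191 141 113 117 119 118 120 119
186 128 119 113 94 142 148 182 184 182 183 140 173 172 115 116 119 118 119 119 119
187 125 119 102 91 98 91 181 184 184 192 109 117 120 99 115 119 117 119 119 118
188 119 118 101 98 86 117 176 184 182 182 101 95 99 109 117 120 119 120 119 118
189 118 114 97 108 70 165 181 183 182 137 111 98 85 115 118 118 119 119 119 119
190 119 102 80 100 60 190 184 182 182 97 119 98 53 97 117 119 118 120 118 119
[[118.51812819 -42.90768589  46.        ]] [[119.99976092 -42.88130945  46.        ]]
top blob area 72 tray xy [[43.0, -31.0, 24.0]]
top blob area 129 tray xy [[40.0, 46.0, 24.0]]
top blob area 71 tray xy [[-78.0, -78.0, 24.0]]
```

The two views' rays, cut at the closed height of 46 mm, meet at the pad within 1.5 mm, and its outline matches 0° and not 5°. Handing in.

```bash
python3 -c "
from bench import r
print(r.hand_in(), r.sense()['time'])"
```

```text
the job is handed in; nothing more can be done
the job is handed in; nothing more can be done
```

The job is done and handed in at about 40 s of the 72 s allowed; no verdict is reported.

- **Tablets:** I shook all six into the tray. A close picture taken after the last one fell shows one each in bay0 and bay1, and two each in bay2 and bay3.
- **Shaker:** It is back upright on its mat at about (482, 145), measured from the wrist camera after release, within a few mm of where it started.
- **Hold-down bar:** I swung it down and pressed it to a firm stop of about 42 N vertically at the fingertips. That is just over the 40 N body limit, but the load was on the fingers and not the gripper's body, and wrist force stayed far below 120 N. Afterwards the top and side views put the pad at its closed position, within 1.5 mm, and its outline fits 0° and not 5°.

**What failed or disagreed:**
- **First grip:** It missed. The fingers shut on top of the post because their real ends sit behind the reported TCP. The shaker did not move, and the second grip, taken lower, held.
- **Finger offset:** My estimates did not agree: about 28 mm from the pictures, about 35 mm from the height at which the bar stopped.
- **Last tablet check:** The final automatic count did not show bay0 and bay1 because the arm blocked the view, so the tablet count rests on the earlier picture.
- **Bystanders:** I did not measure their final positions.

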